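# Sort stamp blanks by heft and load the sound ones into the keyway fixture

### The job

Some of these brass stamp blanks are solid and some have a void inside, which only their weight gives away: heft each one and stand the light ones upright in the aluminium tray. Slide the gate of the keyway fixture fully open, then slide each heavy one along a slot of its own, foot under the lips, until it is fully home against the brass stop, and when all of them are in slide the gate fully closed. Do not disturb the other things on the bench.

Things in the scene. Friction and masses are not known exactly. Their poses are not given: they have to be found in the camera images.
- blank_a: one of up to six identical-looking brass stamp blanks (None if absent or held): foot disc 44 mm dia x 12 high, stem 20 dia, knob 30 dia x 14 at the top (48 to 62 mm up). Origin: centre of the underside, z up its axis. A solid one weighs 300 to 375 g, one with a void 125 to 155 g; nothing but weight tells them apart, and any mix of the two may be there (at least one solid, at most three)
- blank_b: one of up to six identical-looking brass stamp blanks (None if absent or held): foot disc 44 mm dia x 12 high, stem 20 dia, knob 30 dia x 14 at the top (48 to 62 mm up). Origin: centre of the underside, z up its axis. A solid one weighs 300 to 375 g, one with a void 125 to 155 g; nothing but weight tells them apart, and any mix of the two may be there (at least one solid, at most three)
- blank_c: one of up to six identical-looking brass stamp blanks (None if absent or held): foot disc 44 mm dia x 12 high, stem 20 dia, knob 30 dia x 14 at the top (48 to 62 mm up). Origin: centre of the underside, z up its axis. A solid one weighs 300 to 375 g, one with a void 125 to 155 g; nothing but weight tells them apart, and any mix of the two may be there (at least one solid, at most three)
- blank_d: one of up to six identical-looking brass stamp blanks (None if absent or held): foot disc 44 mm dia x 12 high, stem 20 dia, knob 30 dia x 14 at the top (48 to 62 mm up). Origin: centre of the underside, z up its axis. A solid one weighs 300 to 375 g, one with a void 125 to 155 g; nothing but weight tells them apart, and any mix of the two may be there (at least one solid, at most three)
- blank_e: one of up to six identical-looking brass stamp blanks (None if absent or held): foot disc 44 mm dia x 12 high, stem 20 dia, knob 30 dia x 14 at the top (48 to 62 mm up). Origin: centre of the underside, z up its axis. A solid one weighs 300 to 375 g, one with a void 125 to 155 g; nothing but weight tells them apart, and any mix of the two may be there (at least one solid, at most three)
- blank_f: one of up to six identical-looking brass stamp blanks (None if absent or held): foot disc 44 mm dia x 12 high, stem 20 dia, knob 30 dia x 14 at the top (48 to 62 mm up). Origin: centre of the underside, z up its axis. A solid one weighs 300 to 375 g, one with a void 125 to 155 g; nothing but weight tells them apart, and any mix of the two may be there (at least one solid, at most three)
- fixture: fixed steel keyway fixture, 160 x 216 mm, 32 mm tall, three parallel slots. Origin at the underside, x along the slots from the open mouths to the closed back, z up. Base plate 10 mm thick, x -85 to +75 mm, y -108 to +108; its part x < -30 mm is an open apron. A blank can enter a slot only along it, from the apron
- slot_0 (a point): middle of the mouth of the slot at fixture y = -64 mm, on the base plate at fixture x = -15 mm; axes as the fixture's. The slot is 50 mm wide and 16 mm high, roofed by two 6 mm thick lips (top 22 mm above this point) that leave a 28 mm gap over its middle: a foot runs under the lips while the stem passes along the gap
- slot_1 (a point): middle of the mouth of the slot at fixture y = 0 mm, on the base plate at fixture x = -15 mm; axes as the fixture's. The slot is 50 mm wide and 16 mm high, roofed by two 6 mm thick lips (top 22 mm above this point) that leave a 28 mm gap over its middle: a foot runs under the lips while the stem passes along the gap
- slot_2 (a point): middle of the mouth of the slot at fixture y = 64 mm, on the base plate at fixture x = -15 mm; axes as the fixture's. The slot is 50 mm wide and 16 mm high, roofed by two 6 mm thick lips (top 22 mm above this point) that leave a 28 mm gap over its middle: a foot runs under the lips while the stem passes along the gap
- stop_0: brass stop block inside the slot at fixture y = -64 mm, set to a different depth each time (face at fixture x 36 to 50 mm); it does not move when pushed. Origin: on the base plate at the middle of the face that a foot meets; x as the fixture's. A blank that is home has its foot edge against it, its centre 22 mm before the face
- stop_1: brass stop block inside the slot at fixture y = 0 mm, set to a different depth each time (face at fixture x 36 to 50 mm); it does not move when pushed. Origin: on the base plate at the middle of the face that a foot meets; x as the fixture's. A blank that is home has its foot edge against it, its centre 22 mm before the face
- stop_2: brass stop block inside the slot at fixture y = 64 mm, set to a different depth each time (face at fixture x 36 to 50 mm); it does not move when pushed. Origin: on the base plate at the middle of the face that a foot meets; x as the fixture's. A blank that is home has its foot edge against it, its centre 22 mm before the face
- gate (a joint): comb gate: three 12 mm wide teeth, 25 mm tall, at fixture x = -22 mm, sliding together along fixture -y. 0 = fully open, teeth in front of the walls between slots; 0.032 m = fully closed, a tooth across the middle of each slot mouth; a hard end at both; friction about 1.5 N; stays where left. A tooth and a foot cannot pass each other
- gate_paddle (a point): grip point on the gate's black paddle at the fixture's +y side: paddle 14 mm (fixture x) x 28 mm (fixture y) x 42 mm high, its top at 55 mm; the point is on its middle line, 10 mm below the top; moves with the gate. Pinch it from above across its 14 mm
- tray: fixed open aluminium reject tray, 120 mm (its x) x 180 mm (its y), 22 mm high, walls and floor 4 mm; origin at the centre of its underside, z up
- hammer: loose hammer lying on the bench, bystander; origin near its handle's middle
- graver: loose graver with a handle, 150 mm long, lying on the bench, bystander; origin near its middle
- mug: loose white mug, 80 mm wide and 90 high, bystander; origin at its underside's centre
- jar: loose jar, 52 mm wide and 70 high, bystander; origin at its underside's centre
Mind the look-alikes: they are no part of the job. Leave any pink look-alike of the blank_a alone.

How it is judged:
By the outcome, as a careful person would: the job done as asked, in the order asked, and still so for the second after the job is handed in, with the robot touching nothing.
Of blank_a, blank_b, blank_c, blank_d, blank_e, blank_f only 4 to 6 are there at a start; the rules pass over those that are not, and their reading is None.
At some moment in a run one of blank_a, blank_b, blank_c, blank_d, blank_e, blank_f may be knocked a few centimetres aside while the robot is not near it.
Once in a run the grip may slacken for a moment while it holds something.
It also fails if it takes over 210 s, if anything falls off the work surface, if the arm or the gripper's body presses on something with over 40 N, if the wrist force passes 120 N, or if a joint passes its speed limit or range.

### The arm

A 6-joint arm with a two-finger parallel gripper is mounted at the origin on the work surface. World frame = base frame: x ahead of the robot, y to its left, z up, the work surface at z = 0. Lengths are in mm, angles in degrees, forces in N, time in s.
With the tool pointing down it reaches from about 350 to 800 mm from the base axis. Payload 7.3 kg.
Tool frame: the origin (TCP) lies at the very end of the fingers, on their centre line; the grasp point (between the pads) lies 19 mm behind it; z points along the fingers, y is the line along which they close (so a half turn about z gives the same grasp; the last joint's range is limited). The gripper opens to 85 mm and grips with 20 to 120 N. Pads are 22 mm wide; open, the fingers measure 114 mm over their backs; the gripper's body (76 mm by 85 mm) begins 54 mm behind the grasp point. The pads swing forward as they close: fully open they stand 13 mm farther back than shut.
Start: joints at [-75.401, 19.595, 87.324, -0, 73.075, -8.365], TCP at [204.855, -483.403, 231.322] pointing down, gripper open.
Joint ranges: [-145.02, 145.02], [-44.19, 115.74], [2.07, 154.8], [-57.11, 237.11], [16.16, 152.29], [-177.93, 177.93]. Speed limits (degrees/s): [147.25, 147.25, 180, 180, 180, 180].

### API

Orientations are given as a 3x3 rotation matrix whose columns are the frame's x, y, z axes.
In Python, from plant import manip gives the robot as it stands.
- The arm moves only by the tool jog_arm, never from a script. Its argument "series" is a list of rows, each a list of 7 numbers: the turn, a rotation vector about the tool's x, y, z normalised to -1 to 1, where 1 is 180 degrees, then the shift along the tool's x, y, z normalised to -1 to 1, where 1 is 0.02 m, then the opening, from 0 (shut) to 1 (fully open). In form: [[wx, wy, wz, dx, dy, dz, fingers], ...]. A call has 1 to 10 rows; each row shifts and turns the commanded pose from where the row before left it, along the tool's axes as they then stand; what a row does not reach is not made up. A row lasts 1/12 s, in which the tool goes at most 41.7 mm and 7.16 degrees, less where a joint would pass 70% of its speed; a pose out of reach is approached as far as the arm can. A call with a number of a shift or a turn outside -1 to 1 is refused whole. A call with a gripper value outside its range is refused whole. The fingers move at their own pace and stop on an object; "force" is the grip in N (left out, the last holds). Time passes only in rows, so rows that do not move let the fingers close. It gives the time, the measured TCP pose, the force, the opening and the grip force at its end, in the units of the state.
- manip.read_state(): the state, without advancing time (a new reading comes with each control period).
- manip.grab_frame(name): name is "scene" or "top" or "wrist"; returns a dict with "image" (384x512x3 uint8, red, green, blue), "K" (3x3 intrinsics, pixels), "k1" (the pictures are not rectified: a ray, as slopes to the right and down, at radius r is drawn at 1 + k1 r^2 times it, then the intrinsics apply), "rvec" (rotation vector, rad) and "tvec" (3), from world to camera coordinates, as OpenCV has them. Camera axes: x right, y down, z forward; pixel columns grow to the right and rows downward; lengths in mm; the calibration is good to about 2 mm. A picture is of the moment at which its call begins. There is no depth.
- manip.close_job(): hands the job in; it is judged then, once.
The state is a dict: "time_s": time; "q": joint angles; "qd": joint speeds; "tau": joint torques, N m; "ee_pos": TCP position; "tcp_rot": TCP orientation; "force": force on the tool from outside, world axes, zero at the start; "wrist_torque": the same for the moment, N m; "opening": finger opening in mm; "finger_force": force on a finger pad.
Only numpy, scipy, OpenCV 4.12 (cv2) and the standard library are available. Lean on these libraries where they do the work, as an engineer would, in place of code of your own. Each camera call takes 0.05 s, during which the arm holds its last target. There are 200 camera calls.

## Working session

There is one attempt and no reset: what is moved stays moved. The work goes in short steps, Python scripts to look and compute and a tool call to move; the robot and the scene stay as the last step left them, time stands still between calls to the robot, and variables do not carry over. Pictures are saved under pics/ and viewed, at most 14 in all, crops included, and the job is handed in when it is done.

Besides the shell and the picture viewer there is one more tool, called after "Emit:" as name(argument=value, ...) on one line, values as JSON. jog_arm: Moves the arm, as the interface text tells. Its arguments: {"type":"object","properties":{"series":{"type":"array","items":{"type":"array","items":{"type":"number","minimum":-1,"maximum":1}}},"force":{"type":"number"}},"required":["series"]}

```bash
ls; mkdir -p pics; cat > h.py <<'E'
import numpy as np, cv2
from plant import manip
def shot(n,f):
    d=manip.grab_frame(n); cv2.imwrite(f'pics/{f}.png',cv2.cvtColor(d['image'],cv2.COLOR_RGB2BGR))
    np.savez(f'pics/{f}.npz',**{k:d[k] for k in('K','k1','rvec','tvec')}); return d
def ray(f,u,v,z):
    d=np.load(f'pics/{f}.npz');K=d['K'];k1=float(d['k1'])
    x=np.array([(u-K[0,2])/K[0,0],(v-K[1,2])/K[1,1]]);p=x.copy()
    for _ in range(20):p=x/(1+k1*(p@p))
    R=cv2.Rodrigues(d['rvec'].astype(float))[0];t=d['tvec'].reshape(3)
    c=-R.T@t;w=R.T@np.array([p[0],p[1],1]);return c+w*(z-c[2])/w[2]
def proj(f,P):
    d=np.load(f'pics/{f}.npz');K=d['K'];R=cv2.Rodrigues(d['rvec'].astype(float))[0]
    q=R@np.array(P,float)+d['tvec'].reshape(3);s=q[:2]/q[2];s=s*(1+float(d['k1'])*(s@s))
    return K[0,0]*s[0]+K[0,2],K[1,1]*s[1]+K[1,2]
def crop(f,u0,v0,u1,v1,s,o):
    i=cv2.imread(f'pics/{f}.png')[v0:v1,u0:u1];cv2.imwrite(f'pics/{o}.png',cv2.resize(i,None,fx=s,fy=s,interpolation=cv2.INTER_CUBIC))
E
python3 - <<'E'
from h import *
for n in('scene','top'):
    d=shot(n,n+'0');R=cv2.Rodrigues(d['rvec'].astype(float))[0];print(n,d['K'],d['k1'],-R.T@d['tvec'].reshape(3),R)
s=manip.read_state();print(s)
crop('top0',0,0,512,384,1.5625,'top0b')
crop('scene0',0,0,512,384,1.5625,'scene0b')
E
```

```text
pics
scene [[394.62076208   0.         255.35977066]
 [  0.         394.62076208 192.82325909]
 [  0.           0.           1.        ]] 0.016970262934006327 [1390.15456311  708.05655152 1052.24653887] [[-0.66690056  0.74487838  0.01999609]
 [ 0.48949587  0.45817004 -0.74193936]
 [-0.5618162  -0.48501176 -0.67016874]]
top [[404.25104685   0.         252.78401574]
 [  0.         404.25104685 193.59698639]
 [  0.           0.           1.        ]] -0.012171753624377689 [ 385.8474996    -6.57245233 1307.34045834] [[-0.00892204 -0.99995904  0.00152324]
 [-0.98788595  0.00857829 -0.1549444 ]
 [ 0.15492499 -0.00288721 -0.98792202]]
{'time_s': 0.1, 'q': array([-7.54013934e+01,  1.96327814e+01,  8.73686537e+01,  1.28504606e-03,
        7.30724196e+01, -8.36442094e+00]), 'qd': array([ 0.02197661, -0.11627989, -0.18972081, -0.02258228,  0.11642566,
       -0.05045964]), 'tau': array([ 1.84724464e-03, -4.34448659e+01, -2.46491039e+01, -1.31648021e-04,
        4.69250939e-03,  1.77602040e-06]), 'ee_pos': array([ 204.77402167, -483.07178856,  230.71128986]), 'tcp_rot': array([[ 9.20759382e-01,  3.90130835e-01, -3.04125057e-04],
       [ 3.90130898e-01, -9.20758553e-01,  1.25280004e-03],
       [ 2.08730176e-04, -1.27217597e-03, -9.99999169e-01]]), 'force': array([0.73085926, 0.92617285, 0.01642865]), 'wrist_torque': array([0.00568157, 0.00546555, 0.00166077]), 'finger_force': 0.0, 'opening': 85.15474583967419}
```

View pics/top0b.png

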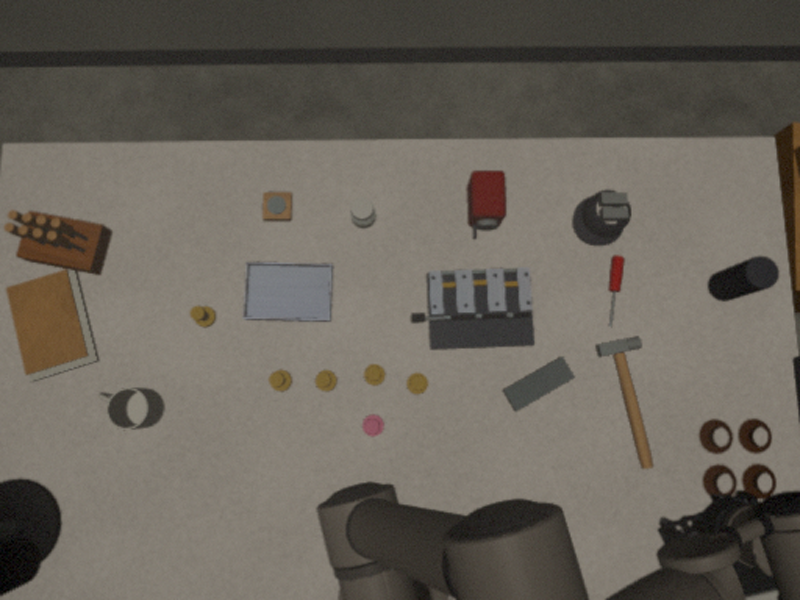

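View pics/scene0b.png

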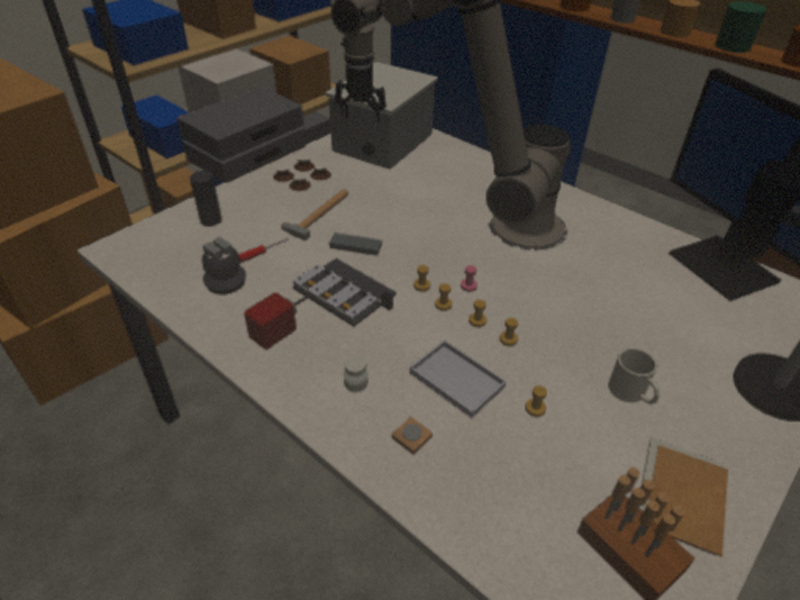

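Five brass blanks stand upright (top picture, scaled: 203,316; 280,380; 326,380; 374,374; 417,383), with a pink one at 373,425. The tray is at 289,291 and the fixture at 481,308, its mouths facing the robot. I'll enlarge for measurement.

```bash
python3 - <<'E'
from h import *
crop('top0',255,160,355,235,8,'fix');crop('top0',115,160,285,285,4.7,'bl')
E
```

```text
(no output)
```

View pics/fix.png

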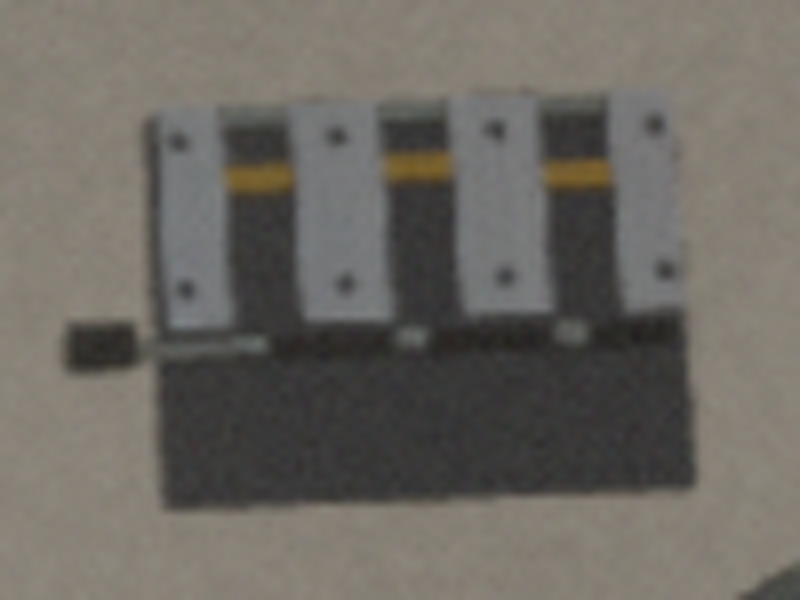

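View pics/bl.png

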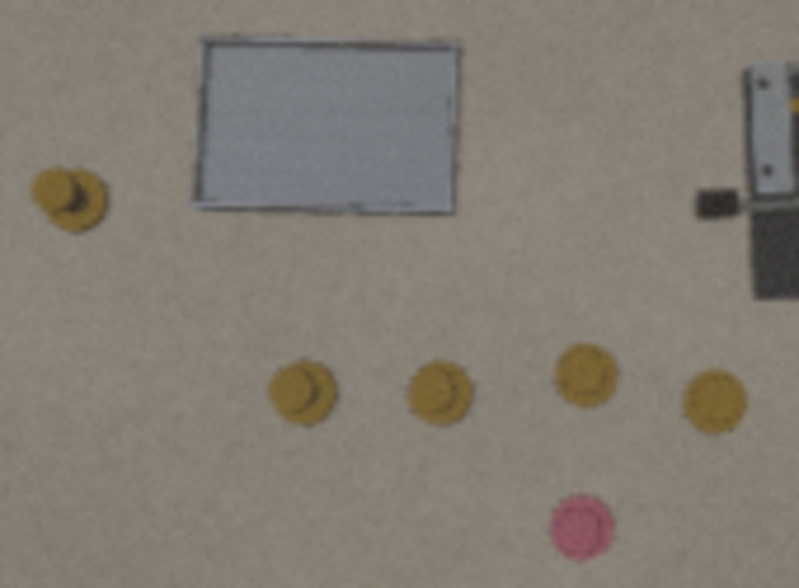

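The fixture crop shows lip corners at (168,328), (685,308), (150,110), (672,92), apron corners at (167,508), (694,487), the paddle at (101,347) and the stops as brass bars. The gate teeth stand near the slot middles. The second crop shows knobs at (57,189), (293,391), (436,391), (585,371), (714,400).

```bash
python3 - <<'E'
from h import *
from scipy.optimize import least_squares
F=lambda u,v:((u+.5)/8-.5+255,(v+.5)/8-.5+160)
B=lambda u,v:((u+.5)/4.7-.5+115,(v+.5)/4.7-.5+160)
for k,f in zip([(57,189),(293,391),(436,391),(585,371),(714,400)],[(77,200),(303,393),(440,393),(585,376),(714,402)]):
    print('blank',ray('top0',*B(*k),62)[:2].round(1),ray('top0',*B(*f),10)[:2].round(1))
print('pink',ray('top0',*B(582,527),40)[:2].round(1))
print('tray',[ray('top0',*B(*p),22)[:2].round(0) for p in[(204,40),(460,42),(194,206),(453,213)]])
pts=[((-85,108,10),(167,508)),((-85,-108,10),(694,487)),((-15,108,32),(168,328)),((-15,-108,32),(685,308)),((75,108,32),(150,110)),((75,-108,32),(672,92))]
def T(p,P):
    c,s=np.cos(p[2]),np.sin(p[2]);return [p[0]+c*P[0]-s*P[1],p[1]+s*P[0]+c*P[1],P[2]]
r=least_squares(lambda p:np.ravel([np.subtract(proj('top0',T(p,P)),F(*m)) for P,m in pts]),[500,-70,0])
p=r.x;print('fix',p[:2].round(1),np.degrees(p[2]).round(2),r.fun.round(2))
def inv(w):
    d=w[:2]-p[:2];c,s=np.cos(p[2]),np.sin(p[2]);return np.round([c*d[0]+s*d[1],-s*d[0]+c*d[1]],1)
for m in[(260,190),(419,180),(578,186)]:print('stopedge z26',inv(ray('top0',*F(*m),26)))
w=ray('top0',*F(101,347),55);print('paddle',w.round(1),inv(w))
for m in[(412,338),(572,332)]:print('tooth',inv(ray('top0',*F(*m),35)))
for y in(64,0,-64):print(y,np.round(T(p,(-60,y,0)),1),np.round(T(p,(20,y,0)),1))
E
```

```text
blank [564.9 382.3] [564.6 384.5]
blank [430.7 223.3] [431.2 226. ]
blank [429.9 130.1] [430.4 133.1]
blank [442.1  33.1] [441.   34.7]
blank [422.5 -50.8] [422.7 -52.6]
pink [341.3  36.1]
tray [array([674., 297.]), array([671., 120.]), array([558., 301.]), array([552., 124.])]
fix [ 580.4 -185.2] 1.85 [-0.69  0.27  0.46  0.12 -1.52  0.26  1.45  0.01 -0.65 -0.16  0.97 -0.59]
stopedge z26 [41.  62.9]
stopedge z26 [42.4 -1.4]
stopedge z26 [ 37.4 -65.3]
paddle [552.3 -55.   55. ] [-23.9 131.1]
tooth [-22.8   6.7]
tooth [-23.  -57.1]
64 [ 518.4 -123.2    0. ] [ 598.4 -120.6    0. ]
0 [ 520.5 -187.2    0. ] [ 600.4 -184.6    0. ]
-64 [ 522.5 -251.1    0. ] [ 602.5 -248.6    0. ]
```

The tooth positions put the gate about 25 mm towards closed, and the fixture pose is found. I'll turn the tool to world axes and travel over the first blank.

Emit:
jog_arm(series=[[0, 0, 0.0319, 0, 0, 0, 0.6], [0, 0, 0.0319, 0, 0, 0, 0.6], [0, 0, 0.0319, 0, 0, 0, 0.6], [0, 0, 0.0319, 0, 0, 0, 0.6], [0, 0, 0, 0.5, -1, 0, 0.6], [0, 0, 0, 0.5, -1, 0, 0.6], [0, 0, 0, 0.5, -1, 0, 0.6], [0, 0, 0, 0.5, -1, 0, 0.6], [0, 0, 0, 0.5, -1, 0, 0.6], [0, 0, 0, 0.5, -1, 0, 0.6]])

```text
time_s: 0.93
ee_pos: [265.1, -362.2, 231.0]
tcp_rot: [[1.0, -0.0, -0.0], [-0.0, -1.0, 0.001], [-0.0, -0.001, -1.0]]
force: [0.8, -0.1, -0.2]
opening: 51.1
finger_force: 0.0
```

Emit:
jog_arm(series=[[0, 0, 0, 0.5, -1, 0, 0.6], [0, 0, 0, 0.5, -1, 0, 0.6], [0, 0, 0, 0.5, -1, 0, 0.6], [0, 0, 0, 0.5, -1, 0, 0.6], [0, 0, 0, 0.5, -1, 0, 0.6], [0, 0, 0, 0.5, -1, 0, 0.6], [0, 0, 0, 0.5, -1, 0, 0.6], [0, 0, 0, 0.5, -1, 0, 0.6], [0, 0, 0, 0.5, -1, 0, 0.6], [0, 0, 0, 0.5, -1, 0, 0.6]])

```text
time_s: 1.77
ee_pos: [365.0, -162.2, 231.1]
tcp_rot: [[1.0, -0.0, -0.0], [-0.0, -1.0, 0.0], [-0.0, -0.0, -1.0]]
force: [0.1, -1.4, 0.3]
opening: 51.1
finger_force: 0.0
```

Emit:
jog_arm(series=[[0, 0, 0, 0.5, -1, 0.5, 0.6], [0, 0, 0, 0.5, -1, 0.5, 0.6], [0, 0, 0, 0.5, -1, 0.5, 0.6], [0, 0, 0, 0.5, -1, 0.5, 0.6], [0, 0, 0, 0.5, -1, 0.5, 0.6], [0, 0, 0, 0.4, -0.6, 0.5, 0.6], [0, 0, 0, 0, 0, 0, 0.6], [0, 0, 0, 0, 0, 0, 0.6]])

```text
time_s: 2.43
ee_pos: [422.5, -50.9, 170.8]
tcp_rot: [[1.0, 0.002, -0.002], [0.002, -1.0, 0.0], [-0.002, -0.0, -1.0]]
force: [0.5, 0.2, -0.7]
opening: 51.5
finger_force: 0.0
```

```bash
cat >> h.py <<'E'
def sil(f,x,y,b=0):
    m=np.zeros((384*4,512*4),np.uint8);a=np.linspace(0,2*np.pi,40)
    for r,z0,z1 in((22,0,12),(10,12,48),(15,48,62)):
        P=[proj(f,(x+r*np.cos(t),y+r*np.sin(t),b+z)) for t in a for z in(z0,z1)]
        cv2.fillConvexPoly(m,cv2.convexHull(np.float32(P)*4+1.5).astype(np.int32),1)
    v,u=np.nonzero(m);return np.array([u.mean()/4-.375,v.mean()/4-.375]),len(u)/16
def blanks(n='top',f='last',b=0,amin=60):
    """brass blobs -> world positions (standing at height b), area ratio to the model"""
    d=shot(n,f);hsv=cv2.cvtColor(d['image'],cv2.COLOR_RGB2HSV)
    m=cv2.inRange(hsv,(15,110,50),(32,255,255))
    k,l,st,ce=cv2.connectedComponentsWithStats(m);o=[]
    for i in range(1,k):
        if st[i,4]<amin: continue
        w=ray(f,*ce[i],b+25)[:2]
        for _ in range(4):
            c,a=sil(f,*w,b);w=w+ray(f,*ce[i],b+25)[:2]-ray(f,*c,b+25)[:2]
        if 300<w[0]<800: o.append((*w.round(1),round(st[i,4]/a,2)))
    return o
E
python3 - <<'E'
from h import *
for f in('top','scene'):print(f,blanks(f,'c'+f))
s=manip.read_state();print(s['time_s'],s['ee_pos'],s['tcp_rot'].round(3),s['force'],s['opening'])
d=shot('wrist','w1')
R=cv2.Rodrigues(d['rvec'].astype(float))[0];print(-R.T@d['tvec'].reshape(3),R.round(2))
crop('w1',0,0,512,384,1.5,'w1b')
E
```

```text
top [(np.float64(788.9), np.float64(229.8), np.float64(0.4)), (np.float64(553.6), np.float64(706.7), np.float64(9.32)), (np.float64(564.9), np.float64(386.3), np.float64(0.68)), (np.float64(362.1), np.float64(-488.4), np.float64(2.04)), (np.float64(431.3), np.float64(225.2), np.float64(0.78)), (np.float64(430.1), np.float64(133.2), np.float64(0.79))]
scene [(np.float64(591.6), np.float64(-1222.9), np.float64(3.16)), (np.float64(577.6), np.float64(-952.4), np.float64(4.65)), (np.float64(388.8), np.float64(-471.5), np.float64(0.7)), (np.float64(424.6), np.float64(-49.3), np.float64(0.59)), (np.float64(441.5), np.float64(36.3), np.float64(0.61)), (np.float64(580.6), np.float64(395.0), np.float64(0.34)), (np.float64(567.3), np.float64(717.6), np.float64(7.19))]
2.5333 [422.7423245  -51.94201403 171.55524616] [[ 1. -0.  0.]
 [-0. -1. -0.]
 [ 0.  0. -1.]] [0.31797458 0.09293071 0.52890107] 51.59915006990315
[488.72496774 -52.02272661 315.23286501] [[ 0.   -1.    0.  ]
 [-0.97 -0.    0.26]
 [-0.26 -0.   -0.97]]
```

View pics/w1b.png

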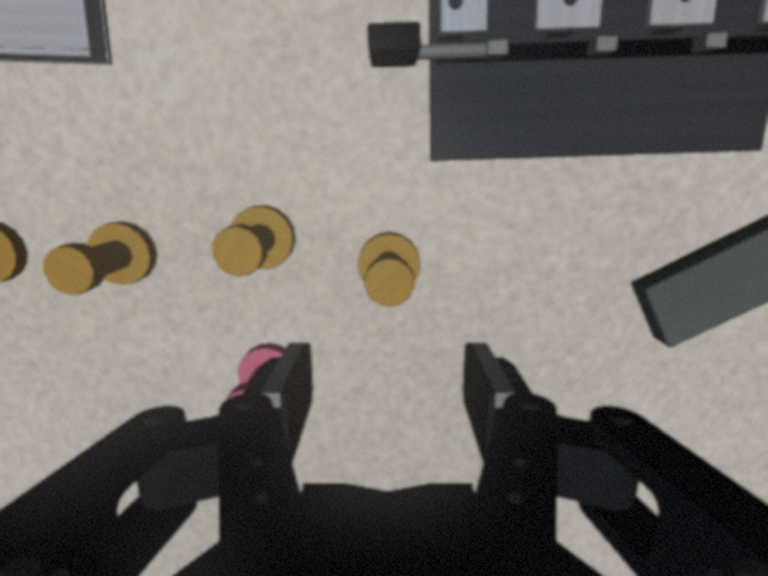

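The wrist view is clear: nearest knob at (389,280), paddle at (393,45), fixture apron corners at (431,160) and (763,150). Measuring with it.

```bash
python3 - <<'E'
from h import *
W=lambda u,v:((u+.5)/1.5-.5,(v+.5)/1.5-.5)
for k in[(389,280),(239,250),(72,269)]:print(ray('w1',*W(*k),62)[:2].round(1))
for k in[(389,257),(267,238),(125,252)]:print('foot',ray('w1',*W(*k),12)[:2].round(1))
print('apron',ray('w1',*W(431,160),10)[:2].round(1),ray('w1',*W(763,150),10)[:2].round(1))
print('paddle',ray('w1',*W(393,34),55)[:2].round(1))
print('tray corner',ray('w1',*W(108,64),0)[:2].round(1))
print(blanks('wrist','w2'))
E
```

```text
[424.7 -53.6]
[442.5  32.4]
[431.3 130.2]
foot [428.5 -53.8]
foot [441.6  29.3]
foot [431.9 127.5]
apron [492.8 -81.3] [ 499.5 -298.7]
paddle [555.6 -55.5]
tray corner [552.3 127. ]
[(np.float64(440.9), np.float64(34.7), np.float64(0.76)), (np.float64(435.2), np.float64(117.5), np.float64(0.33)), (np.float64(429.7), np.float64(227.2), np.float64(0.59)), (np.float64(422.4), np.float64(-53.7), np.float64(0.82)), (np.float64(423.3), np.float64(154.9), np.float64(0.3))]
```

```bash
cat >> h.py <<'E'
def heft(n=6):
    F=[]
    for _ in range(n):
        manip.grab_frame('wrist');s=manip.read_state();F.append(s['force'])
    print('t',round(s['time_s'],2),'F',np.mean(F,0).round(2),'sd',np.std(F,0).round(2),'tcp',s['ee_pos'].round(1),'open',round(s['opening'],1),'ff',s['finger_force'],'tau',s['tau'].round(2))
E
python3 -c "
from h import *
heft()"
```

```text
t 2.93 F [-0.1  -0.32  0.3 ] sd [0.36 0.33 0.25] tcp [422.9 -51.7 171.5] open 51.0 ff 0.0 tau [ -0.05 -34.11 -21.48  -0.    -0.    -0.  ]
```

Emit:
jog_arm(series=[[0, 0, 0, 0.02, 0.07, 1, 0.6], [0, 0, 0, 0, 0, 1, 0.6], [0, 0, 0, 0, 0, 1, 0.6], [0, 0, 0, 0, 0, 1, 0.6], [0, 0, 0, 0, 0, 1, 0.6], [0, 0, 0, 0, 0, 1, 0.6], [0, 0, 0, 0, 0, 0.8, 0.6], [0, 0, 0, 0, 0, 0, 0]], force=50)

```text
time_s: 3.6
ee_pos: [421.6, -52.5, 33.0]
tcp_rot: [[1.0, -0.0, -0.005], [-0.0, -1.0, 0.001], [-0.005, -0.001, -1.0]]
force: [-0.2, -0.0, -0.8]
opening: 40.5
finger_force: 0.0
```

Emit:
jog_arm(series=[[0, 0, 0, 0, 0, 0, 0], [0, 0, 0, 0, 0, 0, 0], [0, 0, 0, 0, 0, 0, 0], [0, 0, 0, 0, 0, 0, 0]])

```text
time_s: 3.93
ee_pos: [423.7, -52.9, 36.0]
tcp_rot: [[1.0, -0.0, 0.001], [-0.0, -1.0, -0.001], [0.001, 0.001, -1.0]]
force: [0.1, 0.1, -4.4]
opening: 28.5
finger_force: 49.4
```

Emit:
jog_arm(series=[[0, 0, 0, 0, 0, -0.5, 0], [0, 0, 0, 0, 0, -1, 0], [0, 0, 0, 0, 0, -0.5, 0], [0, 0, 0, 0, 0, 0, 0], [0, 0, 0, 0, 0, 0, 0], [0, 0, 0, 0, 0, 0, 0]])

```text
time_s: 4.43
ee_pos: [422.9, -52.7, 75.0]
tcp_rot: [[1.0, -0.0, -0.0], [-0.0, -1.0, 0.0], [-0.0, -0.0, -1.0]]
force: [0.5, 0.5, -4.2]
opening: 28.7
finger_force: 49.7
```

```bash
python3 -c "
from h import *
heft(); shot('wrist','w3')"
```

```text
t 4.73 F [ 0.1  -0.06 -3.47] sd [0.49 0.13 0.54] tcp [423.  -52.8  74.9] open 28.2 ff 49.727604389190674 tau [ 1.000e-02 -3.857e+01 -1.709e+01 -0.000e+00  0.000e+00 -0.000e+00]
```

View pics/w3.png

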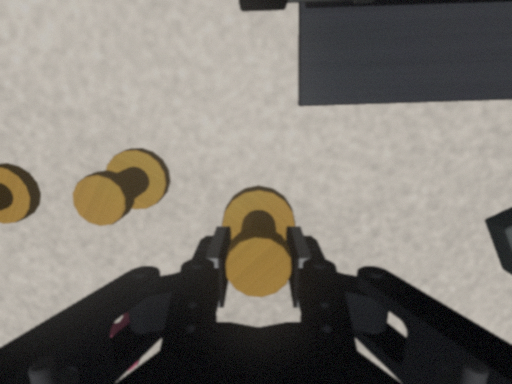

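Net 3.8 N: this first blank (blank 1) is heavy. Setting it back and going over the second.

Emit:
jog_arm(series=[[0, 0, 0, 0, 0, 0.9, 0], [0, 0, 0, 0, 0, 0.75, 0], [0, 0, 0, 0, 0, 0.3, 0], [0, 0, 0, 0, 0, 0, 0], [0, 0, 0, 0, 0, 0, 0.55], [0, 0, 0, 0, 0, 0, 0.55], [0, 0, 0, 0, 0, 0, 0.55], [0, 0, 0, 0, 0, -1, 0.55], [0, 0, 0, 0, 0, -1, 0.55], [0, 0, 0, 0, 0, -1, 0.55]])

```text
time_s: 5.62
ee_pos: [423.3, -52.8, 97.3]
tcp_rot: [[1.0, -0.0, -0.0], [-0.0, -1.0, -0.0], [-0.0, 0.0, -1.0]]
force: [0.5, 0.4, -0.1]
opening: 47.1
finger_force: 0.0
```

Emit:
jog_arm(series=[[0, 0, 0, 0.25, -1, -1, 0.55], [0, 0, 0, 0.25, -1, -0.5, 0.55], [0, 0, 0, 0.25, -1, 0, 0.55], [0, 0, 0, 0.2, -1, 0, 0.55], [0, 0, 0, 0, -0.3, 0, 0.55], [0, 0, 0, 0, 0, 0, 0.55], [0, 0, 0, 0, 0, 0, 0.55]])

```text
time_s: 6.2
ee_pos: [442.1, 33.0, 126.4]
tcp_rot: [[1.0, 0.001, 0.0], [0.001, -1.0, -0.0], [0.0, 0.0, -1.0]]
force: [-0.0, 0.6, -0.6]
opening: 47.5
finger_force: 0.0
```

```bash
python3 -c "
from h import *
print(blanks('wrist','w4')); heft(4)"
```

```text
[(np.float64(440.9), np.float64(33.7), np.float64(0.82)), (np.float64(429.0), np.float64(231.4), np.float64(0.69)), (np.float64(439.1), np.float64(121.5), np.float64(0.35)), (np.float64(422.7), np.float64(-54.1), np.float64(0.87)), (np.float64(419.0), np.float64(147.2), np.float64(0.35))]
t 6.45 F [-0.23  0.23 -0.23] sd [0.44 0.31 0.25] tcp [442.2  32.4 126.2] open 46.6 ff 0.0 tau [ 9.000e-02 -3.717e+01 -1.951e+01  0.000e+00  0.000e+00 -1.000e-02]
```

Emit:
jog_arm(series=[[0, 0, 0, -0.03, -0.04, 1, 0.55], [0, 0, 0, 0, 0, 1, 0.55], [0, 0, 0, 0, 0, 1, 0.55], [0, 0, 0, 0, 0, 1, 0.55], [0, 0, 0, 0, 0, 0.5, 0.55], [0, 0, 0, 0, 0, 0, 0], [0, 0, 0, 0, 0, 0, 0], [0, 0, 0, 0, 0, 0, 0], [0, 0, 0, 0, 0, 0, 0], [0, 0, 0, 0, 0, 0, 0]])

```text
time_s: 7.28
ee_pos: [442.2, 33.8, 37.0]
tcp_rot: [[1.0, -0.0, 0.002], [-0.0, -1.0, -0.0], [0.002, 0.0, -1.0]]
force: [-0.1, -0.5, -1.4]
opening: 28.7
finger_force: 38.4
```

Emit:
jog_arm(series=[[0, 0, 0, 0, 0, -0.5, 0], [0, 0, 0, 0, 0, -1, 0], [0, 0, 0, 0, 0, -0.5, 0], [0, 0, 0, 0, 0, 0, 0], [0, 0, 0, 0, 0, 0, 0], [0, 0, 0, 0, 0, 0, 0]])

```text
time_s: 7.78
ee_pos: [441.4, 34.0, 76.0]
tcp_rot: [[1.0, -0.0, -0.0], [-0.0, -1.0, -0.0], [-0.0, 0.0, -1.0]]
force: [0.5, -0.5, -1.6]
opening: 28.0
finger_force: 49.3
```

```bash
python3 -c "
from h import *
heft()"
```

```text
t 8.08 F [-0.06 -0.13 -0.95] sd [0.62 0.31 0.53] tcp [441.4  34.   75.8] open 28.5 ff 49.27930176258087 tau [  0.   -39.25 -17.07   0.     0.    -0.  ]
```

Light (about 1 N). Carrying to the tray.

Emit:
jog_arm(series=[[0, 0, 0, 0.3, -0.2, -0.5, 0], [0, 0, 0, 1, -0.65, -0.5, 0], [0, 0, 0, 1, -0.65, 0, 0], [0, 0, 0, 1, -0.65, 0, 0], [0, 0, 0, 1, -0.65, 0, 0], [0, 0, 0, 1, -0.65, 0, 0], [0, 0, 0, 1, -0.65, 0, 0], [0, 0, 0, 1, -0.65, 0, 0], [0, 0, 0, 1, -0.65, 0, 0], [0, 0, 0, 1, -0.65, 0, 0]])

```text
time_s: 8.92
ee_pos: [628.3, 155.6, 95.6]
tcp_rot: [[1.0, 0.0, -0.001], [0.0, -1.0, -0.0], [-0.001, 0.0, -1.0]]
force: [1.0, 0.0, -1.2]
opening: 28.0
finger_force: 49.4
```

Emit:
jog_arm(series=[[0, 0, 0, 0.65, -0.5, 0, 0], [0, 0, 0, 0, 0, 0, 0], [0, 0, 0, 0, 0, 0, 0], [0, 0, 0, 0, 0, 0, 0]])

```text
time_s: 9.25
ee_pos: [639.7, 164.5, 95.5]
tcp_rot: [[1.0, -0.0, -0.002], [-0.0, -1.0, -0.001], [-0.002, 0.001, -1.0]]
force: [0.6, -0.0, -1.6]
opening: 28.4
finger_force: 49.5
```

```bash
python3 -c "
from h import *
heft(2);print(blanks('top','t5'));shot('wrist','w5')"
```

```text
t 9.35 F [-0.21  0.32 -0.65] sd [0.39 0.49 0.38] tcp [639.9 164.3  96.1] open 28.4 ff 49.47689116001129 tau [ 2.000e-01 -5.991e+01 -2.351e+01  1.000e-02 -0.000e+00 -0.000e+00]
[(np.float64(553.7), np.float64(706.6), np.float64(9.32)), (np.float64(564.8), np.float64(386.0), np.float64(0.7)), (np.float64(362.9), np.float64(-488.3), np.float64(2.06)), (np.float64(430.4), np.float64(129.4), np.float64(0.64)), (np.float64(423.1), np.float64(-53.3), np.float64(0.81))]
```

View pics/w5.png

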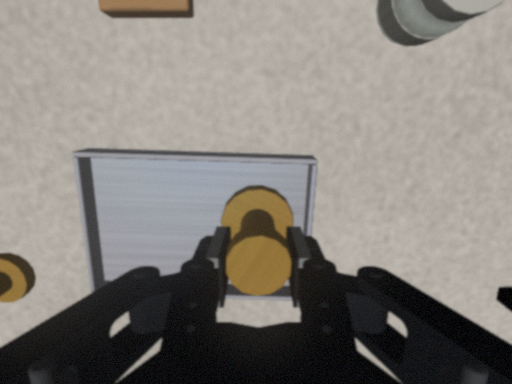

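Emit:
jog_arm(series=[[0, 0, 0, 0, 0, 0.9, 0], [0, 0, 0, 0, 0, 0.9, 0], [0, 0, 0, 0, 0, 0.7, 0], [0, 0, 0, 0, 0, 0.28, 0], [0, 0, 0, 0, 0, 0, 0], [0, 0, 0, 0, 0, 0, 0.55], [0, 0, 0, 0, 0, 0, 0.55], [0, 0, 0, 0, 0, 0, 0.55], [0, 0, 0, 0, 0, -1, 0.55], [0, 0, 0, 0, 0, -1, 0.55]])

```text
time_s: 10.28
ee_pos: [639.9, 164.7, 80.3]
tcp_rot: [[1.0, -0.0, -0.003], [-0.0, -1.0, -0.0], [-0.003, 0.0, -1.0]]
force: [1.1, -0.2, 0.7]
opening: 46.6
finger_force: 0.0
```

Emit:
jog_arm(series=[[0, 0, 0, 0, 0, -1, 0.55], [0, 0, 0, -1, 0.15, -1, 0.55], [0, 0, 0, -1, 0.15, 0, 0.55], [0, 0, 0, -1, 0.15, 0, 0.55], [0, 0, 0, -1, 0.15, 0, 0.55], [0, 0, 0, -1, 0.15, 0, 0.55], [0, 0, 0, -1, 0.15, 0, 0.55], [0, 0, 0, -1, 0.15, 0, 0.55], [0, 0, 0, -1, 0.15, 0, 0.55], [0, 0, 0, -1, 0.2, 0, 0.55]])

```text
time_s: 11.12
ee_pos: [459.9, 136.9, 121.2]
tcp_rot: [[1.0, 0.0, 0.001], [0.0, -1.0, 0.0], [0.001, -0.0, -1.0]]
force: [0.4, 0.0, -0.2]
opening: 47.0
finger_force: 0.0
```

Emit:
jog_arm(series=[[0, 0, 0, -1, 0.15, 0, 0.55], [0, 0, 0, -0.5, 0.1, 0, 0.55], [0, 0, 0, 0, 0, 0, 0.55], [0, 0, 0, 0, 0, 0, 0.55]])

```text
time_s: 11.45
ee_pos: [431.3, 132.0, 121.4]
tcp_rot: [[1.0, -0.0, 0.002], [-0.0, -1.0, 0.0], [0.002, -0.0, -1.0]]
force: [0.5, -1.3, -0.0]
opening: 47.0
finger_force: 0.0
```

```bash
python3 -c "
from h import *
print(blanks('wrist','w6')); heft(4);print(blanks('top','t6',4))"
```

```text
[(np.float64(439.3), np.float64(213.8), np.float64(0.35)), (np.float64(429.8), np.float64(132.8), np.float64(0.82)), (np.float64(422.6), np.float64(-55.4), np.float64(0.88)), (np.float64(421.6), np.float64(238.9), np.float64(0.36))]
t 11.7 F [-0.01 -0.13  0.15] sd [0.4  0.52 0.44] tcp [431.4 132.  120.6] open 46.9 ff 0.0 tau [ 1.000e-02 -3.824e+01 -1.942e+01 -0.000e+00 -0.000e+00  0.000e+00]
[(np.float64(743.2), np.float64(752.4), np.float64(0.34)), (np.float64(641.8), np.float64(165.3), np.float64(0.73)), (np.float64(553.2), np.float64(704.7), np.float64(9.22)), (np.float64(564.3), np.float64(384.9), np.float64(0.68)), (np.float64(363.9), np.float64(-486.6), np.float64(2.03)), (np.float64(422.7), np.float64(-52.9), np.float64(0.8))]
```

Blank in tray at (642,165). Next one: 120.6 → 36.

Emit:
jog_arm(series=[[0, 0, 0, -0.05, -0.04, 1, 0.55], [0, 0, 0, 0, 0, 1, 0.55], [0, 0, 0, 0, 0, 1, 0.55], [0, 0, 0, 0, 0, 1, 0.55], [0, 0, 0, 0, 0, 0.2, 0.55], [0, 0, 0, 0, 0, 0, 0], [0, 0, 0, 0, 0, 0, 0], [0, 0, 0, 0, 0, 0, 0], [0, 0, 0, 0, 0, 0, 0], [0, 0, 0, 0, 0, 0, 0]])

```text
time_s: 12.58
ee_pos: [430.2, 132.8, 37.4]
tcp_rot: [[1.0, -0.0, 0.002], [-0.0, -1.0, 0.0], [0.002, -0.0, -1.0]]
force: [-0.9, 0.2, -1.0]
opening: 28.0
finger_force: 49.3
```

Emit:
jog_arm(series=[[0, 0, 0, 0, 0, -0.5, 0], [0, 0, 0, 0, 0, -1, 0], [0, 0, 0, 0, 0, -0.5, 0], [0, 0, 0, 0, 0, 0, 0], [0, 0, 0, 0, 0, 0, 0], [0, 0, 0, 0, 0, 0, 0]])

```text
time_s: 13.08
ee_pos: [429.3, 132.7, 76.3]
tcp_rot: [[1.0, -0.0, -0.0], [-0.0, -1.0, -0.0], [-0.0, 0.0, -1.0]]
force: [0.0, -0.1, -1.5]
opening: 28.3
finger_force: 49.4
```

```bash
python3 -c "
from h import *
heft()"
```

```text
t 13.38 F [ 0.08  0.05 -1.16] sd [0.33 0.49 0.5 ] tcp [429.4 132.7  76.2] open 28.1 ff 49.412707686424255 tau [  0.   -39.95 -17.28  -0.     0.     0.  ]
```

Light again. To the tray at (640,250), then over the fourth.

Emit:
jog_arm(series=[[0, 0, 0, 0.5, -0.3, -0.5, 0], [0, 0, 0, 1, -0.55, -0.5, 0], [0, 0, 0, 1, -0.55, 0, 0], [0, 0, 0, 1, -0.55, 0, 0], [0, 0, 0, 1, -0.55, 0, 0], [0, 0, 0, 1, -0.55, 0, 0], [0, 0, 0, 1, -0.55, 0, 0], [0, 0, 0, 1, -0.55, 0, 0], [0, 0, 0, 1, -0.55, 0, 0], [0, 0, 0, 1, -0.55, 0, 0]])

```text
time_s: 14.22
ee_pos: [620.3, 238.3, 96.0]
tcp_rot: [[1.0, -0.0, -0.001], [-0.0, -1.0, -0.0], [-0.001, 0.0, -1.0]]
force: [0.5, 0.3, -2.0]
opening: 28.3
finger_force: 49.5
```

Emit:
jog_arm(series=[[0, 0, 0, 1, -0.6, 0, 0], [0, 0, 0, 0, 0, 0, 0], [0, 0, 0, 0, 0, 0, 0], [0, 0, 0, 0, 0, 0.9, 0], [0, 0, 0, 0, 0, 0.9, 0], [0, 0, 0, 0, 0, 0.7, 0], [0, 0, 0, 0, 0, 0.28, 0], [0, 0, 0, 0, 0, 0, 0]])

```text
time_s: 14.88
ee_pos: [638.7, 249.2, 41.2]
tcp_rot: [[1.0, -0.0, -0.001], [-0.0, -1.0, -0.001], [-0.001, 0.001, -1.0]]
force: [0.1, -0.1, -1.0]
opening: 28.3
finger_force: 49.8
```

Emit:
jog_arm(series=[[0, 0, 0, 0, 0, 0, 0.55], [0, 0, 0, 0, 0, 0, 0.55], [0, 0, 0, 0, 0, 0, 0.55], [0, 0, 0, 0, 0, -1, 0.55], [0, 0, 0, 0, 0, -1, 0.55], [0, 0, 0, 0, 0, -1, 0.55], [0, 0, 0, -1, 0.1, -1, 0.55], [0, 0, 0, -1, 0.1, 0, 0.55], [0, 0, 0, -1, 0.1, 0, 0.55], [0, 0, 0, -1, 0.1, 0, 0.55]])

```text
time_s: 15.72
ee_pos: [558.9, 241.6, 121.8]
tcp_rot: [[1.0, -0.0, 0.001], [-0.0, -1.0, 0.0], [0.001, -0.0, -1.0]]
force: [0.4, 0.5, -0.5]
opening: 47.2
finger_force: 0.0
```

Emit:
jog_arm(series=[[0, 0, 0, -1, 0.12, 0, 0.55], [0, 0, 0, -1, 0.12, 0, 0.55], [0, 0, 0, -1, 0.12, 0, 0.55], [0, 0, 0, -1, 0.12, 0, 0.55], [0, 0, 0, -1, 0.12, 0, 0.55], [0, 0, 0, -1, 0.12, 0, 0.55], [0, 0, 0, -0.5, 0.1, 0, 0.55], [0, 0, 0, 0, 0, 0, 0.55], [0, 0, 0, 0, 0, 0, 0.55]])

```text
time_s: 16.47
ee_pos: [430.1, 225.5, 121.6]
tcp_rot: [[1.0, 0.0, 0.001], [0.0, -1.0, 0.0], [0.001, -0.0, -1.0]]
force: [0.4, -0.8, 0.6]
opening: 47.0
finger_force: 0.0
```

```bash
python3 -c "
from h import *
print(blanks('wrist','w7')); heft(4);print(blanks('top','t7',4))"
```

```text
[(np.float64(585.5), np.float64(432.9), np.float64(0.56)), (np.float64(561.4), np.float64(377.8), np.float64(0.49)), (np.float64(430.8), np.float64(225.2), np.float64(0.83))]
t 16.72 F [-0.05  0.4  -0.26] sd [0.31 0.2  0.61] tcp [430.5 225.4 121. ] open 46.7 ff 0.0 tau [ 4.000e-02 -4.174e+01 -2.008e+01  0.000e+00 -0.000e+00 -0.000e+00]
[(np.float64(770.8), np.float64(747.5), np.float64(0.27)), (np.float64(641.8), np.float64(165.2), np.float64(0.71)), (np.float64(553.4), np.float64(704.6), np.float64(9.29)), (np.float64(640.0), np.float64(249.7), np.float64(0.68)), (np.float64(564.4), np.float64(385.0), np.float64(0.69)), (np.float64(363.4), np.float64(-486.5), np.float64(2.05)), (np.float64(423.0), np.float64(-53.0), np.float64(0.8))]
```

Emit:
jog_arm(series=[[0, 0, 0, 0.02, 0, 1, 0.55], [0, 0, 0, 0, 0, 1, 0.55], [0, 0, 0, 0, 0, 1, 0.55], [0, 0, 0, 0, 0, 1, 0.55], [0, 0, 0, 0, 0, 0.2, 0.55], [0, 0, 0, 0, 0, 0, 0], [0, 0, 0, 0, 0, 0, 0], [0, 0, 0, 0, 0, 0, 0], [0, 0, 0, 0, 0, 0, 0], [0, 0, 0, 0, 0, 0, 0]])

```text
time_s: 17.6
ee_pos: [430.4, 225.5, 37.7]
tcp_rot: [[1.0, -0.0, 0.001], [-0.0, -1.0, 0.0], [0.001, -0.0, -1.0]]
force: [0.2, -0.4, -2.9]
opening: 28.3
finger_force: 49.4
```

Emit:
jog_arm(series=[[0, 0, 0, 0, 0, -0.5, 0], [0, 0, 0, 0, 0, -1, 0], [0, 0, 0, 0, 0, -0.5, 0], [0, 0, 0, 0, 0, 0, 0], [0, 0, 0, 0, 0, 0, 0], [0, 0, 0, 0, 0, 0, 0]])

```text
time_s: 18.1
ee_pos: [429.7, 225.2, 76.9]
tcp_rot: [[1.0, -0.0, -0.0], [-0.0, -1.0, -0.0], [-0.0, 0.0, -1.0]]
force: [-0.3, 0.1, -3.8]
opening: 28.2
finger_force: 49.8
```

```bash
python3 -c "
from h import *
heft()"
```

```text
t 18.4 F [-0.13  0.15 -3.17] sd [0.25 0.4  0.35] tcp [429.9 225.3  76.6] open 28.5 ff 49.83160078525543 tau [  0.   -44.35 -18.68  -0.     0.    -0.  ]
```

Heavy (about 3.2 N). Setting it back and going over the fifth.

Emit:
jog_arm(series=[[0, 0, 0, 0, 0, 0.9, 0], [0, 0, 0, 0, 0, 0.75, 0], [0, 0, 0, 0, 0, 0.32, 0], [0, 0, 0, 0, 0, 0, 0], [0, 0, 0, 0, 0, 0, 0.55], [0, 0, 0, 0, 0, 0, 0.55], [0, 0, 0, 0, 0, 0, 0.55], [0, 0, 0, 0, 0, -1, 0.55], [0, 0, 0, 0, 0, -1, 0.55], [0, 0, 0, 0, 0, -1, 0.55]])

```text
time_s: 19.23
ee_pos: [430.1, 225.3, 98.7]
tcp_rot: [[1.0, -0.0, 0.0], [-0.0, -1.0, -0.0], [0.0, 0.0, -1.0]]
force: [0.4, 0.5, 0.5]
opening: 46.9
finger_force: 0.0
```

Emit:
jog_arm(series=[[0, 0, 0, 0.8, -1, -1, 0.55], [0, 0, 0, 0.85, -1, -0.2, 0.55], [0, 0, 0, 0.85, -1, 0, 0.55], [0, 0, 0, 0.85, -1, 0, 0.55], [0, 0, 0, 0.85, -1, 0, 0.55], [0, 0, 0, 0.85, -1, 0, 0.55], [0, 0, 0, 0.85, -1, 0, 0.55], [0, 0, 0, 0.85, -1, 0, 0.55], [0, 0, 0, 0, 0, 0, 0.55], [0, 0, 0, 0, 0, 0, 0.55]])

```text
time_s: 20.07
ee_pos: [565.2, 385.9, 121.2]
tcp_rot: [[1.0, 0.001, -0.0], [0.001, -1.0, -0.0], [-0.0, 0.0, -1.0]]
force: [-0.1, -1.4, 0.0]
opening: 46.7
finger_force: 0.0
```

```bash
python3 -c "
from h import *
print(blanks('wrist','w8')); heft(4);print(blanks('top','t8',0))"
```

```text
[(np.float64(639.9), np.float64(246.1), np.float64(0.91)), (np.float64(640.7), np.float64(162.5), np.float64(0.47)), (np.float64(564.2), np.float64(385.3), np.float64(0.82)), (np.float64(434.0), np.float64(230.1), np.float64(0.03))]
t 20.32 F [-0.15  0.09  0.03] sd [0.57 0.71 0.54] tcp [564.7 384.6 122.1] open 46.6 ff 0.0 tau [  0.11 -60.86 -24.19   0.    -0.    -0.  ]
[(np.float64(787.7), np.float64(232.2), np.float64(0.4)), (np.float64(760.3), np.float64(767.9), np.float64(0.28)), (np.float64(754.7), np.float64(737.7), np.float64(0.33)), (np.float64(642.4), np.float64(165.9), np.float64(0.71)), (np.float64(640.8), np.float64(250.6), np.float64(0.67)), (np.float64(549.1), np.float64(708.5), np.float64(8.71)), (np.float64(560.8), np.float64(384.2), np.float64(0.54)), (np.float64(363.7), np.float64(-487.9), np.float64(2.11)), (np.float64(430.5), np.float64(225.3), np.float64(0.76)), (np.float64(423.1), np.float64(-53.2), np.float64(0.8))]
```

Emit:
jog_arm(series=[[0, 0, 0, -0.02, -0.03, 1, 0.55], [0, 0, 0, 0, 0, 1, 0.55], [0, 0, 0, 0, 0, 1, 0.55], [0, 0, 0, 0, 0, 1, 0.55], [0, 0, 0, 0, 0, 0.25, 0.55], [0, 0, 0, 0, 0, 0, 0], [0, 0, 0, 0, 0, 0, 0], [0, 0, 0, 0, 0, 0, 0], [0, 0, 0, 0, 0, 0, 0], [0, 0, 0, 0, 0, 0, 0]])

```text
time_s: 21.2
ee_pos: [565.0, 386.1, 37.4]
tcp_rot: [[1.0, -0.0, 0.001], [-0.0, -1.0, 0.0], [0.001, -0.0, -1.0]]
force: [-0.0, 0.8, -4.3]
opening: 28.3
finger_force: 49.4
```

Emit:
jog_arm(series=[[0, 0, 0, 0, 0, -0.5, 0], [0, 0, 0, 0, 0, -1, 0], [0, 0, 0, 0, 0, -0.5, 0], [0, 0, 0, 0, 0, 0, 0], [0, 0, 0, 0, 0, 0, 0], [0, 0, 0, 0, 0, 0, 0]])

```text
time_s: 21.7
ee_pos: [564.3, 385.7, 76.1]
tcp_rot: [[1.0, -0.0, -0.001], [-0.0, -1.0, -0.001], [-0.001, 0.001, -1.0]]
force: [-0.7, 0.4, -3.6]
opening: 28.0
finger_force: 49.6
```

```bash
python3 -c "
from h import *
heft()"
```

```text
t 22.0 F [ 0.07 -0.07 -3.76] sd [0.69 0.32 0.48] tcp [564.5 385.8  76. ] open 28.3 ff 49.61169183254242 tau [ 1.000e-02 -6.428e+01 -2.419e+01 -0.000e+00  1.000e-02  0.000e+00]
```

Heavy (3.75 N). So three are heavy: (423,-53), (430,225) and (565,386). Setting this one back and going to the gate paddle.

Emit:
jog_arm(series=[[0, 0, 0, 0, 0, 0.9, 0], [0, 0, 0, 0, 0, 0.75, 0], [0, 0, 0, 0, 0, 0.3, 0], [0, 0, 0, 0, 0, 0, 0], [0, 0, 0, 0, 0, 0, 0.55], [0, 0, 0, 0, 0, 0, 0.55], [0, 0, 0, 0, 0, 0, 0.55], [0, 0, 0, 0, 0, -1, 0.55], [0, 0, 0, 0, 0, -1, 0.55], [0, 0, 0, 0, 0, -1, 0.55]])

```text
time_s: 22.83
ee_pos: [564.8, 385.9, 98.6]
tcp_rot: [[1.0, -0.0, 0.0], [-0.0, -1.0, -0.0], [0.0, 0.0, -1.0]]
force: [0.7, 1.0, 0.5]
opening: 47.0
finger_force: 0.0
```

Emit:
jog_arm(series=[[0, 0, 0, 0, 0, -1, 0.5], [0, 0, 0, 0, 0.5, -1, 0.5], [0, 0, 0, 0, 1, 0, 0.5], [0, 0, 0, 0, 1, 0, 0.5], [0, 0, 0, 0, 1, 0, 0.5], [0, 0, 0, 0, 1, 0, 0.5], [0, 0, 0, 0, 1, 0, 0.5], [0, 0, 0, 0, 1, 0, 0.5], [0, 0, 0, 0, 1, 0, 0.5], [0, 0, 0, 0, 1, 0, 0.5]])

```text
time_s: 23.67
ee_pos: [564.9, 215.1, 138.3]
tcp_rot: [[1.0, -0.0, 0.001], [-0.0, -1.0, 0.0], [0.001, -0.0, -1.0]]
force: [0.3, -0.5, -0.1]
opening: 42.5
finger_force: 0.0
```

Emit:
jog_arm(series=[[0, 0, 0, -0.1, 1, 0, 0.5], [0, 0, 0, -0.1, 1, 0, 0.5], [0, 0, 0, -0.1, 1, 0, 0.5], [0, 0, 0, -0.1, 1, 0, 0.5], [0, 0, 0, -0.1, 1, 0, 0.5], [0, 0, 0, 0, 1, 0, 0.5], [0, 0, 0, 0, 1, 0, 0.5], [0, 0, 0, 0, 1, 0, 0.5], [0, 0, 0, 0, 1, 0, 0.5], [0, 0, 0, 0, 1, 0, 0.5]])

```text
time_s: 24.5
ee_pos: [554.9, 14.9, 138.3]
tcp_rot: [[1.0, -0.0, 0.001], [-0.0, -1.0, -0.0], [0.001, 0.0, -1.0]]
force: [-0.2, 0.0, 0.0]
opening: 42.9
finger_force: 0.0
```

Emit:
jog_arm(series=[[0, 0, 0, 0, 1, 0, 0.5], [0, 0, 0, 0, 1, 0, 0.5], [0, 0, 0, 0, 1, 0, 0.5], [0, 0, -0.03925, 0, 0.5, 0, 0.5], [0, 0, -0.03925, 0, 0, 0, 0.5], [0, 0, -0.03925, 0, 0, 0, 0.5], [0, 0, -0.03925, 0, 0, 0, 0.5], [0, 0, -0.03925, 0, 0, 0, 0.5], [0, 0, -0.03925, 0, 0, 0, 0.5], [0, 0, -0.03925, 0, 0, 0, 0.5]])

```text
time_s: 25.33
ee_pos: [555.0, -54.1, 138.3]
tcp_rot: [[0.645, 0.764, 0.001], [0.764, -0.645, -0.0], [0.001, 0.001, -1.0]]
force: [-2.0, -0.8, 0.1]
opening: 43.0
finger_force: 0.0
```

Emit:
jog_arm(series=[[0, 0, -0.03925, 0, 0, 0, 0.5], [0, 0, -0.03925, 0, 0, 0, 0.5], [0, 0, -0.03925, 0, 0, 0, 0.5], [0, 0, -0.03925, 0, 0, 0, 0.5], [0, 0, -0.03925, 0, 0, 0, 0.5], [0, 0, -0.03925, 0, 0, 0, 0.5], [0, 0, 0, 0, 0, 0, 0.5], [0, 0, 0, 0, 0, 0, 0.5]])

```text
time_s: 26.0
ee_pos: [554.9, -54.1, 138.1]
tcp_rot: [[-0.028, 1.0, 0.001], [1.0, 0.028, -0.0], [-0.0, 0.001, -1.0]]
force: [0.3, -0.5, 0.3]
opening: 42.4
finger_force: 0.0
```

```bash
python3 -c "
from h import *
s=manip.read_state();print(s['ee_pos'],s['tcp_rot'].round(3),s['q'],s['opening'])
shot('wrist','w9');crop('w9',0,0,512,384,1.5,'w9b')"
```

```text
[554.91814422 -54.13362457 138.12553074] [[-0.028  1.     0.001]
 [ 1.     0.028 -0.   ]
 [-0.     0.001 -1.   ]] [-1.34440752e+01  2.80253258e+01  8.97645015e+01 -7.00414242e-03
  6.21525983e+01 -1.50661891e+01] 42.43745272209742
```

View pics/w9b.png

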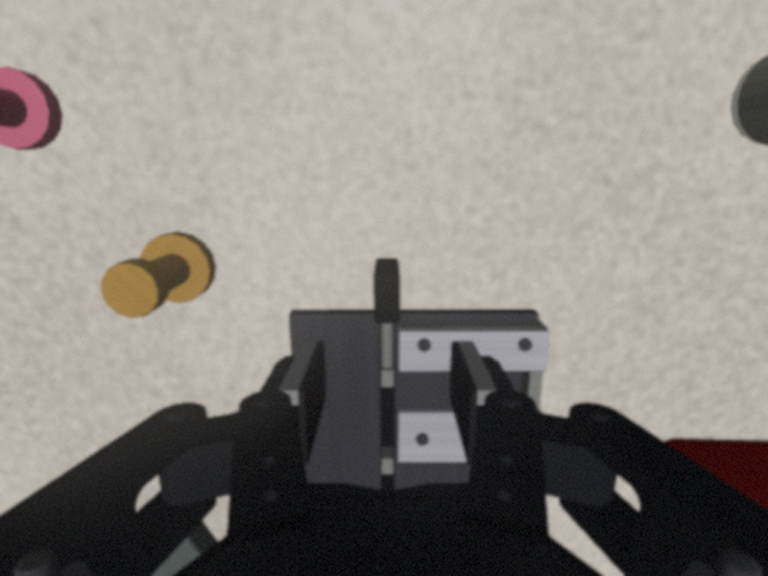

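The paddle is at (387,290) in the wrist view, with its far top edge at v≈321, and the apron edge is at left.

```bash
python3 - <<'E'
from h import *
W=lambda u,v:((u+.5)/1.5-.5,(v+.5)/1.5-.5)
print('far edge',ray('w9',*W(388,321),55)[:2],'near bottom',ray('w9',*W(387,259),13)[:2])
print('apron corner',ray('w9',*W(291,311),10)[:2],'lip corners',ray('w9',*W(397,331),32)[:2],ray('w9',*W(548,331),32)[:2])
print('tooth2',ray('w9',*W(387,378),35)[:2],'tooth1',ray('w9',*W(387,466),35)[:2])
print('stem/rod',ray('w9',*W(387,345),25)[:2])
E
```

```text
far edge [555.80823593 -68.67706093] near bottom [554.57308474 -43.48440271]
apron corner [494.30097258 -79.69311249] lip corners [561.65159117 -82.98478044] [651.45623924 -80.42152588]
tooth2 [ 556.5542786  -112.29251377] tooth1 [ 558.35452525 -174.27684533]
stem/rod [556.06010617 -95.0070451 ]
```

Emit:
jog_arm(series=[[0, 0, 0, -0.06, 0.02, 1, 0.5], [0, 0, 0, 0, 0, 1, 0.5], [0, 0, 0, 0, 0, 1, 0.5], [0, 0, 0, 0, 0, 1, 0.5], [0, 0, 0, 0, 0, 1, 0.5], [0, 0, 0, 0, 0, 0.6, 0.5], [0, 0, 0, 0, 0, 0, 0.5]], force=30)

```text
time_s: 26.63
ee_pos: [553.4, -54.9, 23.2]
tcp_rot: [[-0.029, 1.0, -0.005], [1.0, 0.029, 0.001], [0.001, -0.005, -1.0]]
force: [-1.2, 0.2, -0.2]
opening: 42.8
finger_force: 0.0
```

Emit:
jog_arm(series=[[0, 0, 0, 0, 0, 0, 0], [0, 0, 0, 0, 0, 0, 0], [0, 0, 0, 0, 0, 0, 0], [0, 0, 0, 0, 0, 0, 0], [0, 0, 0, 0, 0, 0, 0], [0, 0, 0, 0, 0, 0, 0], [0, 0, 0, 0, 0, 0, 0]], force=30)

```text
time_s: 27.22
ee_pos: [554.7, -55.3, 26.8]
tcp_rot: [[-0.032, 0.999, -0.0], [0.999, 0.032, -0.0], [-0.0, -0.0, -1.0]]
force: [-3.8, 0.1, 5.0]
opening: 13.5
finger_force: 31.1
```

Emit:
jog_arm(series=[[0, 0, 0, 0.2, 0, 0, 0], [0, 0, 0, 0.25, 0, 0, 0], [0, 0, 0, 0.25, 0, 0, 0], [0, 0, 0, 0.25, 0, 0, 0], [0, 0, 0, 0.15, 0, 0, 0], [0, 0, 0, 0, 0, 0, 0]])

```text
time_s: 27.72
ee_pos: [554.0, -32.7, 26.8]
tcp_rot: [[-0.032, 0.999, -0.0], [0.999, 0.032, -0.0], [-0.0, -0.0, -1.0]]
force: [-4.4, 1.6, 5.5]
opening: 13.5
finger_force: 31.1
```

Emit:
jog_arm(series=[[0, 0, 0, 0.05, 0, 0, 0], [0, 0, 0, 0.05, 0, 0, 0], [0, 0, 0, 0, 0, 0, 0]])

```text
time_s: 27.97
ee_pos: [553.9, -31.3, 26.8]
tcp_rot: [[-0.032, 0.999, -0.0], [0.999, 0.032, -0.0], [-0.0, -0.0, -1.0]]
force: [-4.3, 0.2, 5.1]
opening: 14.2
finger_force: 31.1
```

```bash
python3 - <<'E'
from h import *
heft(3)
F=lambda u,v:((u+.5)/8-.5+255,(v+.5)/8-.5+160)
for m in [(266,324),(255,125),(428,318),(417,120),(587,311),(576,115)]:print(m,ray('top0',*F(*m),32)[:2].round(1))
W=lambda u,v:((u+.5)/1.5-.5,(v+.5)/1.5-.5)
for m in [(398,372),(398,411)]:print(ray('w9',*W(*m),32)[:2].round(1))
E
```

```text
t 28.12 F [-4.79 -0.77  5.32] sd [0.31 0.52 0.09] tcp [553.9 -31.3  26.8] open 13.7 ff 31.09539359807968 tau [ 3.600e-01 -4.884e+01 -1.925e+01  2.700e-01 -1.460e+00 -2.000e-02]
(266, 324) [ 564.  -121.7]
(255, 125) [ 644.9 -119.1]
(428, 318) [ 565.9 -186.3]
(417, 120) [ 646.3 -184.3]
(587, 311) [ 568.1 -249.9]
(576, 115) [ 647.9 -248.4]
[ 563.2 -109.6]
[ 564.1 -136.3]
```

Emit:
jog_arm(series=[[0, 0, 0, 0.08, 0, 0, 0], [0, 0, 0, 0, 0, 0, 0]])

```text
time_s: 28.28
ee_pos: [553.9, -29.7, 26.8]
tcp_rot: [[-0.032, 0.999, -0.0], [0.999, 0.032, -0.0], [-0.0, -0.0, -1.0]]
force: [-4.8, -1.2, 4.5]
opening: 13.5
finger_force: 31.1
```

Emit:
jog_arm(series=[[0, 0, 0, 0.08, 0, 0, 0], [0, 0, 0, 0, 0, 0, 0]])

```text
time_s: 28.45
ee_pos: [553.9, -29.4, 26.8]
tcp_rot: [[-0.032, 0.999, -0.0], [0.999, 0.032, -0.002], [-0.002, -0.0, -1.0]]
force: [-5.4, -7.3, 5.0]
opening: 13.4
finger_force: 31.0
```

Emit:
jog_arm(series=[[0, 0, 0, 0.08, 0, 0, 0], [0, 0, 0, 0, 0, 0, 0]])

```text
time_s: 28.62
ee_pos: [553.9, -29.4, 26.8]
tcp_rot: [[-0.032, 0.999, -0.0], [0.999, 0.032, -0.004], [-0.004, -0.0, -1.0]]
force: [-6.8, -15.2, 3.7]
opening: 13.3
finger_force: 30.9
```

```bash
python3 - <<'E'
from h import *
heft(2)
E
```

```text
t 28.72 F [ -6.62 -15.34   2.87] sd [0.15 0.34 0.56] tcp [553.9 -29.4  26.8] open 13.6 ff 30.894652605056763 tau [ 8.380e+00 -4.934e+01 -1.870e+01  3.190e+00 -1.070e+00 -2.000e-02]
```

The gate is at its open hard end (paddle y = -29.4, so closed should be near -61.4). Releasing, turning back to the slot axis and going to heavy blank 1.

Emit:
jog_arm(series=[[0, 0, 0, -0.12, 0, 0, 0], [0, 0, 0, 0, 0, 0, 0.5], [0, 0, 0, 0, 0, 0, 0.5], [0, 0, 0, 0, 0, 0, 0.5], [0, 0, 0, 0, 0, 0, 0.55], [0, 0, 0, 0, 0, -1, 0.55], [0, 0, 0, 0, 0, -1, 0.55], [0, 0, 0, 0, 0, -1, 0.55], [0, 0, 0.03846, 0, 0, -1, 0.55], [0, 0, 0.03846, 0, 0, -1, 0.55]])

```text
time_s: 29.55
ee_pos: [554.3, -28.5, 126.7]
tcp_rot: [[0.213, 0.977, 0.0], [0.977, -0.213, -0.0], [0.0, 0.0, -1.0]]
force: [0.7, -0.2, 0.3]
opening: 47.0
finger_force: 0.0
```

Emit:
jog_arm(series=[[0, 0, 0.03846, 0, 0, 0, 0.55], [0, 0, 0.03846, 0, 0, 0, 0.55], [0, 0, 0.03846, 0, 0, 0, 0.55], [0, 0, 0.03846, 0, 0, 0, 0.55], [0, 0, 0.03846, 0, 0, 0, 0.55], [0, 0, 0.03846, 0, 0, 0, 0.55], [0, 0, 0.03846, 0, 0, 0, 0.55], [0, 0, 0.03846, 0, 0, 0, 0.55], [0, 0, 0.03846, 0, 0, 0, 0.55], [0, 0, 0.03846, 0, 0, 0, 0.55]])

```text
time_s: 30.38
ee_pos: [554.4, -28.6, 125.7]
tcp_rot: [[0.989, 0.147, 0.0], [0.147, -0.989, -0.0], [0.0, 0.0, -1.0]]
force: [0.3, 0.0, -0.8]
opening: 46.9
finger_force: 0.0
```

Emit:
jog_arm(series=[[0, 0, 0.03846, -0.4, 0, 0, 0.55], [0, 0, 0, -1, 0.15, 0, 0.55], [0, 0, 0, -1, 0.15, 0, 0.55], [0, 0, 0, -1, 0.15, 0, 0.55], [0, 0, 0, -1, 0.15, 0, 0.55], [0, 0, 0, -1, 0.15, 0, 0.55], [0, 0, 0, -1, 0.15, 0, 0.55], [0, 0, 0, -0.2, 0, 0, 0.55], [0, 0, 0, 0, 0, 0, 0.55], [0, 0, 0, 0, 0, 0, 0.55]])

```text
time_s: 31.22
ee_pos: [424.1, -52.1, 126.1]
tcp_rot: [[0.999, 0.032, 0.002], [0.032, -0.999, -0.001], [0.002, 0.001, -1.0]]
force: [0.6, -0.1, 0.2]
opening: 46.9
finger_force: 0.0
```

```bash
python3 -c "
from h import *
s=manip.read_state();print(s['ee_pos'],s['tcp_rot'].round(3),s['opening'])
print(blanks('wrist','w10'));crop('w10',0,0,512,384,1.5,'w10b')"
```

```text
[424.10910181 -52.12076968 126.10920523] [[ 0.999  0.032  0.002]
 [ 0.032 -0.999 -0.001]
 [ 0.002  0.001 -1.   ]] 46.91519785305067
[(np.float64(422.6), np.float64(-53.6), np.float64(0.82))]
```

View pics/w10b.png

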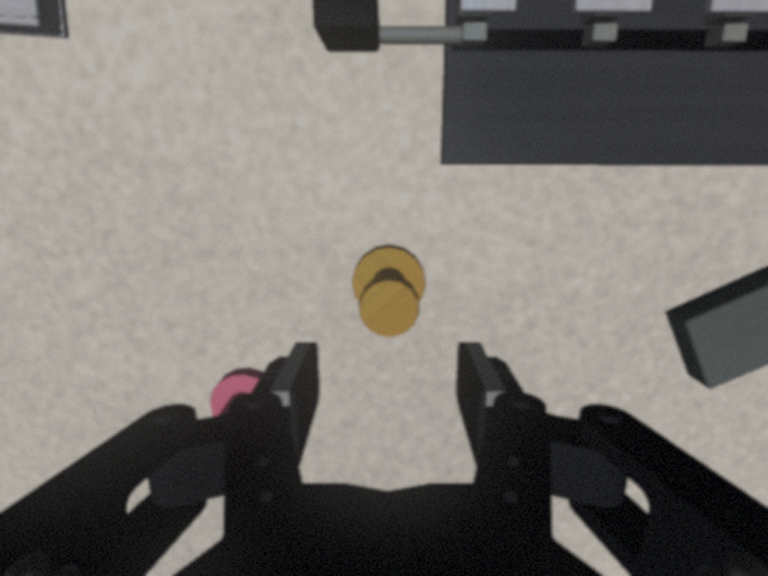

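Emit:
jog_arm(series=[[0, 0, 0, -0.07, 0.07, 1, 0.55], [0, 0, 0, 0, 0, 1, 0.55], [0, 0, 0, 0, 0, 1, 0.55], [0, 0, 0, 0, 0, 1, 0.55], [0, 0, 0, 0, 0, 0.5, 0.55], [0, 0, 0, 0, 0, 0, 0], [0, 0, 0, 0, 0, 0, 0], [0, 0, 0, 0, 0, 0, 0], [0, 0, 0, 0, 0, 0, 0], [0, 0, 0, 0, 0, 0, 0]], force=50)

```text
time_s: 32.1
ee_pos: [422.1, -53.6, 36.2]
tcp_rot: [[0.999, 0.032, 0.001], [0.032, -0.999, -0.0], [0.001, 0.0, -1.0]]
force: [0.9, 0.1, -2.9]
opening: 28.4
finger_force: 49.4
```

Emit:
jog_arm(series=[[0, 0, 0, 0, 0, -0.5, 0], [0, 0, 0, 0, 0, -1, 0], [0, 0, 0, 0, 0, -1, 0], [0, 0, 0, 0.2, 0.4, -0.5, 0], [0, 0, 0, 0.5, 1, 0, 0], [0, 0, 0, 0.5, 1, 0, 0], [0, 0, 0, 0.5, 1, 0, 0], [0, 0, 0, 0.5, 1, 0, 0], [0, 0, 0, 0.5, 1, 0, 0], [0, 0, 0, 0.5, 1, 0, 0]])

```text
time_s: 32.93
ee_pos: [490.1, -180.4, 96.1]
tcp_rot: [[0.999, 0.032, 0.0], [0.032, -0.999, -0.0], [0.0, 0.0, -1.0]]
force: [-0.4, 0.3, -3.6]
opening: 28.4
finger_force: 49.9
```

Emit:
jog_arm(series=[[0, 0, 0, 0.5, 1, 0, 0], [0, 0, 0, 0.5, 1, 0, 0], [0, 0, 0, 0.45, 1, 0, 0], [0, 0, 0, 0, 0.65, 0, 0], [0, 0, 0, 0, 0, 0, 0], [0, 0, 0, 0, 0, 0, 0]])

```text
time_s: 33.43
ee_pos: [520.2, -251.4, 95.5]
tcp_rot: [[1.0, 0.031, -0.001], [0.031, -1.0, 0.001], [-0.001, -0.001, -1.0]]
force: [-0.3, 0.6, -3.3]
opening: 28.6
finger_force: 49.9
```

```bash
python3 -c "
from h import *
heft(2)
shot('wrist','w11');crop('w11',0,0,512,384,1.5,'w11b')"
```

```text
t 33.53 F [ 0.23  0.17 -3.41] sd [0.38 0.15 0.2 ] tcp [ 520.3 -250.4   95.6] open 28.4 ff 49.90202486515045 tau [-5.600e-01 -5.311e+01 -2.235e+01 -3.000e-02 -3.000e-02 -0.000e+00]
```

View pics/w11b.png

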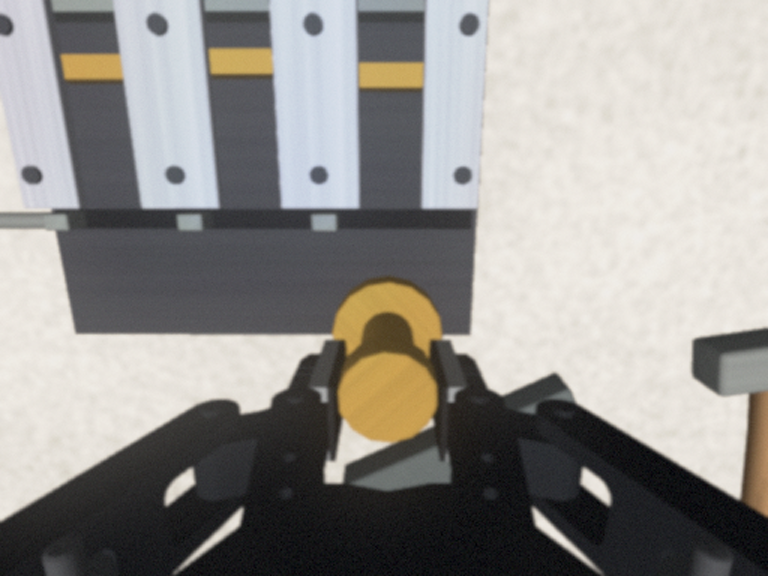

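The wrist view shows the slot gaps at the lip front: slot 0 at u 359–424, slot 1 at 218–281, slot 2 at 77–139 (v≈208). The stop front edges are at v≈88, 75 and 80.

```bash
python3 - <<'E'
from h import *
W=lambda u,v:((u+.5)/1.5-.5,(v+.5)/1.5-.5)
for n,a in(('s0',(359,424,88)),('s1',(218,281,75)),('s2',(77,139,80))):
    l,r=[ray('w11',*W(u,208),32) for u in a[:2]];c=(l+r)/2
    print(n,l[:2].round(1),r[:2].round(1),'mid',c[:2].round(1),'yc',(c[1]-.0319*(c[0]-580.4)).round(1))
print('stops z26', [ray('w11',*W(*m),26)[:2].round(1) for m in((391,88),(242,75),(93,80))])
print('apron front',[ray('w11',*W(*m),10)[:2].round(1) for m in((76,334),(470,334))])
print('lipfront z32',ray('w11',*W(391,208),32))
print('foot c',ray('w11',*W(388,330),45)[:2],'knob',ray('w11',*W(388,390),122)[:2])
E
```

```text
s0 [ 567.4 -236.3] [ 568.4 -266.1] mid [ 567.9 -251.2] yc -250.8
s1 [ 565.3 -171.8] [ 566.2 -200.6] mid [ 565.7 -186.2] yc -185.8
s2 [ 563.2 -107.2] [ 564.1 -135.6] mid [ 563.6 -121.4] yc -120.9
stops z26 [array([ 619.6, -249.2]), array([ 622.7, -183.8]), array([ 618.6, -118.3])]
apron front [array([492.2, -81.5]), array([ 499.3, -296.8])]
lipfront z32 [ 567.87135016 -250.96550347   32.        ]
foot c [ 513.35786618 -251.39347705] knob [ 523.85933493 -250.87180524]
```

Emit:
jog_arm(series=[[0, 0, 0, 0, 0.07, 0.8, 0], [0, 0, 0, 0, 0, 0.8, 0], [0, 0, 0, 0, 0, 0.5, 0], [0, 0, 0, 0, 0, 0.27, 0], [0, 0, 0, 0, 0, 0, 0], [0, 0, 0, 0, 0, 0, 0]])

```text
time_s: 34.08
ee_pos: [521.3, -252.6, 48.5]
tcp_rot: [[0.999, 0.033, 0.0], [0.033, -0.999, -0.0], [0.0, 0.0, -1.0]]
force: [0.3, -0.3, -3.7]
opening: 28.3
finger_force: 50.0
```

Emit:
jog_arm(series=[[0, 0, 0, 0.3, 0, 0, 0], [0, 0, 0, 0.3, 0, 0, 0], [0, 0, 0, 0.3, 0, 0, 0], [0, 0, 0, 0.3, 0, 0, 0], [0, 0, 0, 0.3, 0, 0, 0], [0, 0, 0, 0, 0, 0, 0]])

```text
time_s: 34.58
ee_pos: [552.7, -251.9, 48.5]
tcp_rot: [[0.999, 0.033, 0.001], [0.033, -0.999, -0.001], [0.001, 0.001, -1.0]]
force: [-0.2, 0.3, -3.7]
opening: 28.2
finger_force: 50.0
```

Emit:
jog_arm(series=[[0, 0, 0, 0.3, 0, 0, 0], [0, 0, 0, 0.3, 0, 0, 0], [0, 0, 0, 0.3, 0, 0, 0], [0, 0, 0, 0.3, 0, 0, 0], [0, 0, 0, 0, 0, 0, 0]])

```text
time_s: 35.0
ee_pos: [576.5, -251.1, 48.4]
tcp_rot: [[0.999, 0.033, 0.001], [0.033, -0.999, -0.001], [0.001, 0.001, -1.0]]
force: [-0.5, -0.6, -3.1]
opening: 28.1
finger_force: 50.0
```

Emit:
jog_arm(series=[[0, 0, 0, 0.3, -0.03, 0, 0], [0, 0, 0, 0.3, 0, 0, 0], [0, 0, 0, 0.25, 0, 0, 0], [0, 0, 0, 0, 0, 0, 0]])

```text
time_s: 35.33
ee_pos: [593.2, -249.9, 48.4]
tcp_rot: [[0.999, 0.033, 0.001], [0.033, -0.999, -0.0], [0.001, 0.001, -1.0]]
force: [0.1, 0.1, -3.5]
opening: 28.5
finger_force: 50.0
```

Emit:
jog_arm(series=[[0, 0, 0, 0.08, 0, 0, 0], [0, 0, 0, 0.05, 0, 0, 0], [0, 0, 0, 0, 0, 0, 0]])

```text
time_s: 35.58
ee_pos: [594.7, -249.8, 48.2]
tcp_rot: [[0.999, 0.032, -0.0], [0.032, -0.999, -0.0], [-0.0, 0.0, -1.0]]
force: [0.5, -0.9, -4.0]
opening: 28.2
finger_force: 50.0
```

Emit:
jog_arm(series=[[0, 0, 0, 0.05, 0, 0, 0], [0, 0, 0, 0.05, 0, 0, 0], [0, 0, 0, 0, 0, 0, 0]])

```text
time_s: 35.83
ee_pos: [596.7, -249.8, 48.4]
tcp_rot: [[0.999, 0.032, 0.0], [0.032, -0.999, -0.0], [0.0, 0.0, -1.0]]
force: [-0.6, 0.6, -4.1]
opening: 28.5
finger_force: 50.0
```

Emit:
jog_arm(series=[[0, 0, 0, 0.05, 0, 0.07, 0], [0, 0, 0, 0, 0, 0, 0]])

```text
time_s: 36.0
ee_pos: [597.4, -249.7, 46.6]
tcp_rot: [[0.999, 0.032, -0.001], [0.032, -0.999, 0.0], [-0.001, -0.0, -1.0]]
force: [-1.0, -1.0, -2.7]
opening: 28.1
finger_force: 50.0
```

Emit:
jog_arm(series=[[0, 0, 0, 0.05, 0, 0, 0], [0, 0, 0, 0, 0, 0, 0]])

```text
time_s: 36.17
ee_pos: [598.2, -249.7, 46.8]
tcp_rot: [[0.999, 0.032, -0.001], [0.032, -0.999, 0.0], [-0.001, -0.0, -1.0]]
force: [-4.4, 0.1, -3.0]
opening: 28.3
finger_force: 50.0
```

Emit:
jog_arm(series=[[0, 0, 0, 0.05, 0, 0, 0], [0, 0, 0, 0, 0, 0, 0]])

```text
time_s: 36.33
ee_pos: [599.0, -249.7, 46.9]
tcp_rot: [[0.999, 0.032, -0.002], [0.032, -0.999, 0.0], [-0.002, -0.0, -1.0]]
force: [-5.3, 0.4, -0.6]
opening: 28.3
finger_force: 50.1
```

Contact with the stop at x ≈ 598. Releasing, backing off, and nudging the stem low with shut fingers to make sure it is home.

Emit:
jog_arm(series=[[0, 0, 0, 0, 0, 0.03, 0], [0, 0, 0, 0, 0, 0, 0.5], [0, 0, 0, 0, 0, 0, 0.5], [0, 0, 0, 0, 0, 0, 0.5], [0, 0, 0, -0.5, 0, 0, 0.5], [0, 0, 0, -1, 0, 0, 0.5], [0, 0, 0, -0.8, 0, 0, 0], [0, 0, 0, 0, 0, 0, 0], [0, 0, 0, 0, 0, 0, 0]])

```text
time_s: 37.08
ee_pos: [554.2, -251.5, 47.0]
tcp_rot: [[1.0, 0.031, 0.002], [0.031, -1.0, -0.001], [0.002, 0.001, -1.0]]
force: [0.8, -1.0, 0.3]
opening: 6.8
finger_force: 0.0
```

Emit:
jog_arm(series=[[0, 0, 0, 0, 0, 0, 0], [0, 0, 0, 0, 0, -0.2, 0], [0, 0, 0, 0, 0, 0, 0]])

```text
time_s: 37.33
ee_pos: [554.9, -251.4, 51.1]
tcp_rot: [[0.999, 0.033, 0.002], [0.033, -0.999, -0.001], [0.002, 0.001, -1.0]]
force: [-0.6, -0.4, -0.1]
opening: 0.4
finger_force: 0.0
```

```bash
python3 -c "
from h import *
heft(2)
shot('wrist','w12');crop('w12',0,0,512,384,1.5,'w12b');print(blanks('wrist','w12',10))"
```

```text
t 37.43 F [-0.34  0.28 -0.72] sd [0.03 0.69 0.28] tcp [ 554.4 -251.2   50.6] open -0.2 ff 0.0 tau [-1.000e-02 -5.536e+01 -2.034e+01  0.000e+00  0.000e+00  0.000e+00]
[(np.float64(626.7), np.float64(-191.7), np.float64(0.11)), (np.float64(625.1), np.float64(-103.3), np.float64(0.21)), (np.float64(601.9), np.float64(-249.7), np.float64(1.04))]
```

View pics/w12b.png

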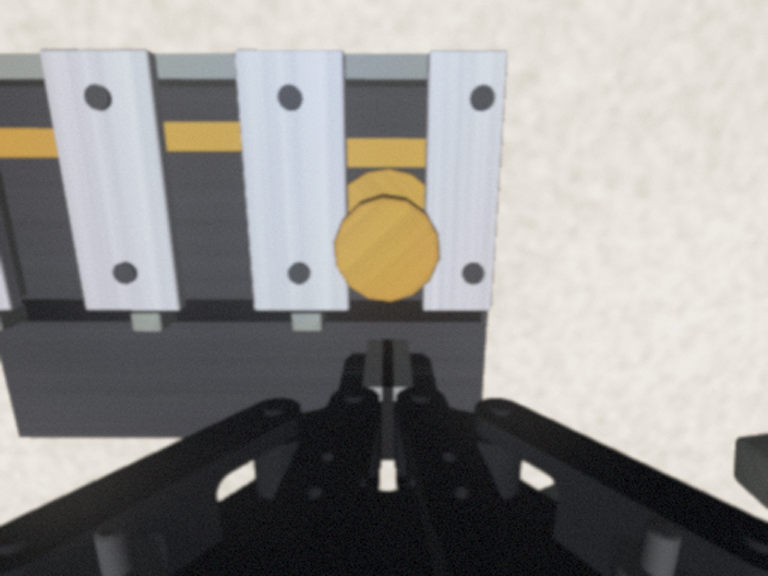

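The foot front edge (v≈169) appears to touch the stop (v≈167). A gentle confirming nudge follows.

Emit:
jog_arm(series=[[0, 0, 0, 0.4, 0, 0, 0], [0, 0, 0, 0.35, 0, 0, 0], [0, 0, 0, 0, 0, 0, 0]])

```text
time_s: 37.78
ee_pos: [570.4, -250.7, 50.4]
tcp_rot: [[0.999, 0.033, 0.002], [0.033, -0.999, -0.001], [0.002, 0.001, -1.0]]
force: [-0.3, 1.5, 0.2]
opening: 0.4
finger_force: 0.0
```

Emit:
jog_arm(series=[[0, 0, 0, 0.08, 0, 0, 0], [0, 0, 0, 0, 0, 0, 0]])

```text
time_s: 37.95
ee_pos: [570.5, -250.5, 50.1]
tcp_rot: [[0.999, 0.032, -0.0], [0.032, -0.999, 0.0], [-0.0, -0.0, -1.0]]
force: [-0.6, -0.2, -0.6]
opening: -0.1
finger_force: 0.0
```

Emit:
jog_arm(series=[[0, 0, 0, 0.05, 0, 0, 0], [0, 0, 0, 0, 0, 0, 0]])

```text
time_s: 38.12
ee_pos: [571.3, -250.5, 50.3]
tcp_rot: [[0.999, 0.032, -0.0], [0.032, -0.999, -0.0], [-0.0, 0.0, -1.0]]
force: [-0.1, 0.6, -0.1]
opening: -0.0
finger_force: 0.0
```

Emit:
jog_arm(series=[[0, 0, 0, 0.05, 0, 0, 0], [0, 0, 0, 0, 0, 0, 0]])

```text
time_s: 38.28
ee_pos: [572.1, -250.6, 50.3]
tcp_rot: [[0.999, 0.032, -0.001], [0.032, -0.999, 0.0], [-0.001, -0.0, -1.0]]
force: [-0.4, -1.0, -0.3]
opening: 0.0
finger_force: 0.5
```

Emit:
jog_arm(series=[[0, 0, 0, 0.05, 0, 0, 0], [0, 0, 0, 0, 0, 0, 0]])

```text
time_s: 38.45
ee_pos: [573.0, -250.5, 50.4]
tcp_rot: [[0.999, 0.032, -0.001], [0.032, -0.999, 0.0], [-0.001, -0.0, -1.0]]
force: [-2.9, 0.2, 2.7]
opening: -0.3
finger_force: 1.2
```

Emit:
jog_arm(series=[[0, 0, 0, 0.05, 0, 0, 0], [0, 0, 0, 0, 0, 0, 0]])

```text
time_s: 38.62
ee_pos: [574.2, -250.5, 50.5]
tcp_rot: [[0.999, 0.032, -0.0], [0.032, -0.999, -0.0], [-0.0, 0.0, -1.0]]
force: [-2.4, 0.1, 2.8]
opening: -0.1
finger_force: 1.5
```

```bash
python3 -c "
from h import *
heft(3)"
```

```text
t 38.77 F [-3.36  0.18  2.8 ] sd [0.42 0.53 0.62] tcp [ 574.1 -250.5   50.4] open -0.1 ff 1.6115802526474 tau [  0.84 -55.62 -21.4    0.41  -0.8    0.  ]
```

Contact at 572 means the knob centre is at 598: home. Retracting and fetching the next heavy at (430,225).

Emit:
jog_arm(series=[[0, 0, 0, -1, 0, 0, 0], [0, 0, 0, -1, 0, -0.5, 0.55], [0, 0, 0, 0, 0, -1, 0.55], [0, 0, 0, 0, -0.5, -1, 0.55], [0, 0, 0, -0.18, -1, -1, 0.55], [0, 0, 0, -0.18, -1, 0, 0.55], [0, 0, 0, -0.18, -1, 0, 0.55], [0, 0, 0, -0.18, -1, 0, 0.55], [0, 0, 0, -0.18, -1, 0, 0.55], [0, 0, 0, -0.18, -1, 0, 0.55]])

```text
time_s: 39.6
ee_pos: [508.9, -121.6, 120.5]
tcp_rot: [[0.999, 0.032, 0.002], [0.032, -0.999, -0.0], [0.002, 0.0, -1.0]]
force: [-0.2, 0.1, -0.1]
opening: 47.0
finger_force: 0.0
```

Emit:
jog_arm(series=[[0, 0, 0, -0.18, -1, 0, 0.55], [0, 0, 0, -0.18, -1, 0, 0.55], [0, 0, 0, -0.18, -1, 0, 0.55], [0, 0, 0, -0.18, -1, 0, 0.55], [0, 0, 0, -0.18, -1, 0, 0.55], [0, 0, 0, -0.18, -1, 0, 0.55], [0, 0, 0, -0.18, -1, 0, 0.55], [0, 0, 0, -0.18, -1, 0, 0.55], [0, 0, 0, -0.18, -1, 0, 0.55], [0, 0, 0, -0.18, -1, 0, 0.55]])

```text
time_s: 40.43
ee_pos: [466.4, 77.4, 120.5]
tcp_rot: [[0.999, 0.032, 0.002], [0.032, -0.999, 0.0], [0.002, -0.0, -1.0]]
force: [-0.2, -0.6, -0.1]
opening: 47.0
finger_force: 0.0
```

Emit:
jog_arm(series=[[0, 0, 0, -0.18, -1, 0, 0.55], [0, 0, 0, -0.18, -1, 0, 0.55], [0, 0, 0, -0.18, -1, 0, 0.55], [0, 0, 0, -0.18, -1, 0, 0.55], [0, 0, 0, -0.18, -1, 0, 0.55], [0, 0, 0, -0.18, -1, 0, 0.55], [0, 0, 0, -0.18, -1, 0, 0.55], [0, 0, 0, 0, -0.5, 0, 0.55], [0, 0, 0, 0, 0, 0, 0.55], [0, 0, 0, 0, 0, 0, 0.55]])

```text
time_s: 41.27
ee_pos: [436.3, 225.4, 120.2]
tcp_rot: [[0.999, 0.033, 0.0], [0.033, -0.999, -0.0], [0.0, 0.0, -1.0]]
force: [0.4, -0.1, -0.5]
opening: 46.9
finger_force: 0.0
```

```bash
python3 -c "
from h import *
s=manip.read_state();print(s['time_s'],s['ee_pos'],s['opening'])
print(blanks('wrist','w13'));print(blanks('top','t13'))"
```

```text
41.2667 [436.33634033 225.39140333 120.20233681] 46.89377172658566
[(np.float64(565.9), np.float64(387.5), np.float64(0.72)), (np.float64(429.9), np.float64(225.4), np.float64(0.81))]
[(np.float64(787.2), np.float64(229.9), np.float64(0.42)), (np.float64(755.5), np.float64(738.4), np.float64(0.36)), (np.float64(750.4), np.float64(706.6), np.float64(0.34)), (np.float64(642.5), np.float64(165.9), np.float64(0.7)), (np.float64(553.7), np.float64(706.8), np.float64(9.37)), (np.float64(640.6), np.float64(250.7), np.float64(0.67)), (np.float64(604.8), np.float64(-254.3), np.float64(0.81)), (np.float64(565.0), np.float64(386.1), np.float64(0.72)), (np.float64(363.7), np.float64(-488.1), np.float64(2.14))]
```

Emit:
jog_arm(series=[[0, 0, 0, -0.31, 0, 1, 0.55], [0, 0, 0, 0, 0, 1, 0.55], [0, 0, 0, 0, 0, 1, 0.55], [0, 0, 0, 0, 0, 1, 0.55], [0, 0, 0, 0, 0, 0.2, 0.55], [0, 0, 0, 0, 0, 0, 0], [0, 0, 0, 0, 0, 0, 0], [0, 0, 0, 0, 0, 0, 0], [0, 0, 0, 0, 0, 0, 0], [0, 0, 0, 0, 0, 0, 0]], force=50)

```text
time_s: 42.2
ee_pos: [430.2, 225.2, 36.9]
tcp_rot: [[0.999, 0.032, 0.001], [0.032, -0.999, 0.0], [0.001, -0.0, -1.0]]
force: [-0.0, 0.5, -3.6]
opening: 28.6
finger_force: 49.4
```

Emit:
jog_arm(series=[[0, 0, 0, 0, 0, -0.5, 0], [0, 0, 0, 0, 0, -1, 0], [0, 0, 0, 0, 0, -1, 0], [0, 0, 0, 0.1, 0.4, -0.5, 0], [0, 0, 0, 0.2, 1, 0, 0], [0, 0, 0, 0.2, 1, 0, 0], [0, 0, 0, 0.2, 1, 0, 0], [0, 0, 0, 0.2, 1, 0, 0], [0, 0, 0, 0.2, 1, 0, 0], [0, 0, 0, 0.2, 1, 0, 0]])

```text
time_s: 43.03
ee_pos: [460.1, 96.5, 96.7]
tcp_rot: [[0.999, 0.032, 0.0], [0.032, -0.999, -0.0], [0.0, 0.0, -1.0]]
force: [0.2, -0.5, -3.5]
opening: 28.2
finger_force: 49.9
```

Emit:
jog_arm(series=[[0, 0, 0, 0.2, 1, 0, 0], [0, 0, 0, 0.2, 1, 0, 0], [0, 0, 0, 0.2, 1, 0, 0], [0, 0, 0, 0.2, 1, 0, 0], [0, 0, 0, 0.2, 1, 0, 0], [0, 0, 0, 0.2, 1, 0, 0], [0, 0, 0, 0.2, 1, 0, 0], [0, 0, 0, 0.2, 1, 0, 0], [0, 0, 0, 0.2, 1, 0, 0], [0, 0, 0, 0.2, 1, 0, 0]])

```text
time_s: 43.87
ee_pos: [506.2, -102.1, 96.7]
tcp_rot: [[0.999, 0.032, 0.0], [0.032, -0.999, -0.0], [0.0, 0.0, -1.0]]
force: [0.5, 0.4, -3.0]
opening: 28.2
finger_force: 49.9
```

Emit:
jog_arm(series=[[0, 0, 0, 0.2, 1, 0, 0], [0, 0, 0, 0.2, 1, 0, 0], [0, 0, 0, 0.1, 1, 0, 0], [0, 0, 0, 0.05, 0.8, 0, 0], [0, 0, 0, 0, 0.6, 0, 0], [0, 0, 0, 0, 0, 0, 0], [0, 0, 0, 0, 0, 0, 0]])

```text
time_s: 44.45
ee_pos: [519.8, -188.6, 96.3]
tcp_rot: [[1.0, 0.031, -0.0], [0.031, -1.0, 0.0], [-0.0, -0.0, -1.0]]
force: [0.5, 0.1, -3.7]
opening: 28.3
finger_force: 49.9
```

```bash
python3 -c "
from h import *
heft(3)
shot('wrist','w14')
print(ray('w14',388/1.5,390/1.5,122)[:2]);print(blanks('wrist','w14',60))"
```

```text
t 44.6 F [ 0.06 -0.17 -2.88] sd [0.52 0.58 0.36] tcp [ 520.  -187.3   96.3] open 28.1 ff 49.88442063331604 tau [-4.300e-01 -5.050e+01 -2.146e+01 -2.000e-02 -1.000e-02  0.000e+00]
[ 523.03746627 -187.86996724]
[(np.float64(615.9), np.float64(-184.9), np.float64(0.1)), (np.float64(611.1), np.float64(-141.7), np.float64(0.07)), (np.float64(597.3), np.float64(-233.1), np.float64(0.51)), (np.float64(520.5), np.float64(-187.4), np.float64(0.93))]
```

Emit:
jog_arm(series=[[0, 0, 0, 0, 0, 0.8, 0], [0, 0, 0, 0, 0, 0.8, 0], [0, 0, 0, 0, 0, 0.5, 0], [0, 0, 0, 0, 0, 0.27, 0], [0, 0, 0, 0, 0, 0, 0], [0, 0, 0, 0, 0, 0, 0]])

```text
time_s: 45.2
ee_pos: [520.5, -188.1, 49.1]
tcp_rot: [[0.999, 0.033, 0.0], [0.033, -0.999, -0.0], [0.0, 0.0, -1.0]]
force: [0.6, -0.1, -3.1]
opening: 28.4
finger_force: 50.0
```

Emit:
jog_arm(series=[[0, 0, 0, 0.3, 0, 0, 0], [0, 0, 0, 0.3, 0, 0, 0], [0, 0, 0, 0.3, 0, 0, 0], [0, 0, 0, 0.3, 0, 0, 0], [0, 0, 0, 0.3, 0, 0, 0], [0, 0, 0, 0, 0, 0, 0]])

```text
time_s: 45.7
ee_pos: [551.8, -187.3, 49.1]
tcp_rot: [[0.999, 0.033, 0.002], [0.033, -0.999, -0.001], [0.002, 0.001, -1.0]]
force: [-0.6, -0.9, -2.1]
opening: 28.1
finger_force: 50.0
```

Emit:
jog_arm(series=[[0, 0, 0, 0.3, 0, 0, 0], [0, 0, 0, 0.3, 0, 0, 0], [0, 0, 0, 0.3, 0, 0, 0], [0, 0, 0, 0.3, 0, 0, 0], [0, 0, 0, 0, 0, 0, 0]])

```text
time_s: 46.12
ee_pos: [575.6, -186.5, 49.0]
tcp_rot: [[0.999, 0.032, 0.001], [0.032, -0.999, -0.001], [0.001, 0.001, -1.0]]
force: [-0.5, 0.0, -2.7]
opening: 28.4
finger_force: 50.0
```

Emit:
jog_arm(series=[[0, 0, 0, 0.3, 0, 0, 0], [0, 0, 0, 0.3, 0, 0, 0], [0, 0, 0, 0.3, 0, 0, 0], [0, 0, 0, 0.1, 0, 0, 0], [0, 0, 0, 0, 0, 0, 0]])

```text
time_s: 46.53
ee_pos: [594.9, -185.8, 48.9]
tcp_rot: [[0.999, 0.033, 0.0], [0.033, -0.999, -0.0], [0.0, 0.0, -1.0]]
force: [-1.5, -1.0, -3.4]
opening: 28.2
finger_force: 50.0
```

Emit:
jog_arm(series=[[0, 0, 0, 0.08, 0, 0.07, 0], [0, 0, 0, 0.05, 0, 0, 0], [0, 0, 0, 0, 0, 0, 0]])

```text
time_s: 46.78
ee_pos: [596.7, -185.7, 47.4]
tcp_rot: [[0.999, 0.032, -0.0], [0.032, -0.999, 0.0], [-0.0, -0.0, -1.0]]
force: [0.7, -0.3, -2.7]
opening: 28.5
finger_force: 50.0
```

Emit:
jog_arm(series=[[0, 0, 0, 0.1, 0, 0, 0], [0, 0, 0, 0, 0, 0, 0]])

```text
time_s: 46.95
ee_pos: [599.1, -185.7, 47.6]
tcp_rot: [[0.999, 0.032, 0.0], [0.032, -0.999, -0.0], [0.0, 0.0, -1.0]]
force: [-0.4, -0.6, -3.1]
opening: 28.1
finger_force: 50.0
```

Emit:
jog_arm(series=[[0, 0, 0, 0.08, 0, 0, 0], [0, 0, 0, 0, 0, 0, 0]])

```text
time_s: 47.12
ee_pos: [600.7, -185.6, 47.6]
tcp_rot: [[0.999, 0.032, 0.0], [0.032, -0.999, -0.0], [0.0, 0.0, -1.0]]
force: [0.5, -0.2, -3.2]
opening: 28.2
finger_force: 50.0
```

Emit:
jog_arm(series=[[0, 0, 0, 0.05, 0, 0, 0], [0, 0, 0, 0, 0, 0, 0]])

```text
time_s: 47.28
ee_pos: [601.3, -185.6, 47.5]
tcp_rot: [[0.999, 0.032, -0.0], [0.032, -0.999, -0.0], [-0.0, 0.0, -1.0]]
force: [-1.0, -0.6, -2.4]
opening: 28.1
finger_force: 50.0
```

Emit:
jog_arm(series=[[0, 0, 0, 0.05, 0, 0, 0], [0, 0, 0, 0, 0, 0, 0]])

```text
time_s: 47.45
ee_pos: [602.0, -185.5, 47.4]
tcp_rot: [[0.999, 0.032, -0.001], [0.032, -0.999, 0.0], [-0.001, -0.0, -1.0]]
force: [-1.6, -0.2, -3.2]
opening: 27.8
finger_force: 50.0
```

Emit:
jog_arm(series=[[0, 0, 0, 0.05, 0, 0, 0], [0, 0, 0, 0, 0, 0, 0]])

```text
time_s: 47.62
ee_pos: [602.9, -185.4, 47.4]
tcp_rot: [[0.999, 0.032, -0.001], [0.032, -0.999, 0.0], [-0.001, -0.0, -1.0]]
force: [-4.5, 0.2, -0.6]
opening: 28.3
finger_force: 50.0
```

Emit:
jog_arm(series=[[0, 0, 0, 0.05, 0, 0, 0], [0, 0, 0, 0, 0, 0, 0]])

```text
time_s: 47.78
ee_pos: [603.6, -185.4, 47.4]
tcp_rot: [[0.999, 0.032, -0.002], [0.032, -0.999, 0.0], [-0.002, -0.0, -1.0]]
force: [-5.5, -0.2, -1.0]
opening: 28.1
finger_force: 50.1
```

```bash
python3 -c "
from h import *
heft(2)"
```

```text
t 47.88 F [-5.26  0.06 -0.76] sd [0.32 0.18 0.09] tcp [ 603.5 -185.4   47.3] open 28.2 ff 50.08232116699219 tau [  1.27 -58.61 -23.71   0.72  -1.61   0.  ]
```

Emit:
jog_arm(series=[[0, 0, 0, 0, 0, 0.03, 0], [0, 0, 0, 0, 0, 0, 0.5], [0, 0, 0, 0, 0, 0, 0.5], [0, 0, 0, 0, 0, 0, 0.5], [0, 0, 0, -0.5, 0, 0, 0.5], [0, 0, 0, -1, 0, 0, 0.5], [0, 0, 0, -0.9, 0, -0.2, 0], [0, 0, 0, 0, 0, 0, 0], [0, 0, 0, 0, 0, 0, 0], [0, 0, 0, 0, 0, 0, 0]])

```text
time_s: 48.72
ee_pos: [557.7, -187.4, 51.4]
tcp_rot: [[0.999, 0.032, 0.002], [0.032, -0.999, -0.001], [0.002, 0.001, -1.0]]
force: [-0.2, -0.2, -0.0]
opening: -0.1
finger_force: 0.0
```

Emit:
jog_arm(series=[[0, 0, 0, 0, 0, 0, 0], [0, 0, 0, 0.4, 0, 0, 0], [0, 0, 0, 0.4, 0, 0, 0], [0, 0, 0, 0.2, 0, 0, 0], [0, 0, 0, 0, 0, 0, 0]])

```text
time_s: 49.13
ee_pos: [577.5, -186.2, 50.6]
tcp_rot: [[0.999, 0.033, 0.0], [0.033, -0.999, -0.0], [0.0, 0.0, -1.0]]
force: [-0.8, 0.3, -1.0]
opening: 0.0
finger_force: 0.4
```

Emit:
jog_arm(series=[[0, 0, 0, 0.05, 0, 0, 0], [0, 0, 0, 0, 0, 0, 0]])

```text
time_s: 49.3
ee_pos: [577.3, -186.2, 50.6]
tcp_rot: [[0.999, 0.032, -0.001], [0.032, -0.999, 0.0], [-0.001, -0.0, -1.0]]
force: [-1.6, -0.1, -1.0]
opening: 0.2
finger_force: 0.4
```

Emit:
jog_arm(series=[[0, 0, 0, 0.05, 0, 0, 0], [0, 0, 0, 0, 0, 0, 0]])

```text
time_s: 49.47
ee_pos: [578.1, -186.3, 50.9]
tcp_rot: [[0.999, 0.032, -0.001], [0.032, -0.999, 0.0], [-0.001, -0.0, -1.0]]
force: [-2.7, 0.4, 0.6]
opening: 0.2
finger_force: 1.1
```

Emit:
jog_arm(series=[[0, 0, 0, 0.05, 0, 0, 0], [0, 0, 0, 0, 0, 0, 0]])

```text
time_s: 49.63
ee_pos: [579.0, -186.3, 51.1]
tcp_rot: [[0.999, 0.032, -0.001], [0.032, -0.999, -0.0], [-0.001, 0.0, -1.0]]
force: [-5.5, 0.4, 3.4]
opening: 0.3
finger_force: 2.3
```

Home. Retracting and going to the last heavy at (565,386).

Emit:
jog_arm(series=[[0, 0, 0, -1, 0, 0, 0], [0, 0, 0, -1, 0, -0.5, 0.55], [0, 0, 0, 0, 0, -1, 0.55], [0, 0, 0, 0, 0, -1, 0.55], [0, 0, 0, 0, -0.6, -1, 0.55], [0, 0, 0, 0.08, -1, 0, 0.55], [0, 0, 0, 0.08, -1, 0, 0.55], [0, 0, 0, 0.08, -1, 0, 0.55], [0, 0, 0, 0.08, -1, 0, 0.55], [0, 0, 0, 0.08, -1, 0, 0.55]])

```text
time_s: 50.47
ee_pos: [544.5, -74.5, 121.2]
tcp_rot: [[0.999, 0.032, 0.002], [0.032, -0.999, -0.0], [0.002, 0.0, -1.0]]
force: [1.1, -0.0, 0.4]
opening: 47.1
finger_force: 0.0
```

Emit:
jog_arm(series=[[0, 0, 0, 0.08, -1, 0, 0.55], [0, 0, 0, 0.08, -1, 0, 0.55], [0, 0, 0, 0.08, -1, 0, 0.55], [0, 0, 0, 0.08, -1, 0, 0.55], [0, 0, 0, 0.08, -1, 0, 0.55], [0, 0, 0, 0.08, -1, 0, 0.55], [0, 0, 0, 0.08, -1, 0, 0.55], [0, 0, 0, 0.08, -1, 0, 0.55], [0, 0, 0, 0.08, -1, 0, 0.55], [0, 0, 0, 0.08, -1, 0, 0.55]])

```text
time_s: 51.3
ee_pos: [554.0, 126.3, 121.1]
tcp_rot: [[0.999, 0.032, 0.002], [0.032, -0.999, 0.001], [0.002, -0.0, -1.0]]
force: [-0.6, -0.4, 0.1]
opening: 47.1
finger_force: 0.0
```

Emit:
jog_arm(series=[[0, 0, 0, 0.08, -1, 0, 0.55], [0, 0, 0, 0.08, -1, 0, 0.55], [0, 0, 0, 0.08, -1, 0, 0.55], [0, 0, 0, 0.08, -1, 0, 0.55], [0, 0, 0, 0.08, -1, 0, 0.55], [0, 0, 0, 0.08, -1, 0, 0.55], [0, 0, 0, 0.08, -1, 0, 0.55], [0, 0, 0, 0.08, -1, 0, 0.55], [0, 0, 0, 0.08, -1, 0, 0.55], [0, 0, 0, 0.08, -1, 0, 0.55]])

```text
time_s: 52.13
ee_pos: [563.4, 326.9, 121.0]
tcp_rot: [[0.999, 0.032, 0.001], [0.032, -0.999, 0.001], [0.001, -0.001, -1.0]]
force: [0.3, 0.8, 0.4]
opening: 46.7
finger_force: 0.0
```

Emit:
jog_arm(series=[[0, 0, 0, 0.08, -1, 0, 0.55], [0, 0, 0, 0.08, -1, 0, 0.55], [0, 0, 0, 0.08, -1, 0, 0.55], [0, 0, 0, 0, 0, 0, 0.55], [0, 0, 0, 0, 0, 0, 0.55]])

```text
time_s: 52.55
ee_pos: [565.7, 386.6, 120.5]
tcp_rot: [[0.999, 0.034, 0.001], [0.034, -0.999, 0.0], [0.001, -0.0, -1.0]]
force: [-0.2, 0.1, 0.1]
opening: 47.1
finger_force: 0.0
```

```bash
python3 -c "
from h import *
s=manip.read_state();print(s['time_s'],s['ee_pos'],s['opening'])
print(blanks('wrist','w15'));print(blanks('top','t15'))"
```

```text
52.55 [565.72084863 386.64330153 120.5266861 ] 47.14153525257017
[(np.float64(640.0), np.float64(246.0), np.float64(0.91)), (np.float64(640.6), np.float64(162.9), np.float64(0.4)), (np.float64(564.4), np.float64(385.7), np.float64(0.82))]
[(np.float64(787.9), np.float64(230.8), np.float64(0.39)), (np.float64(772.5), np.float64(751.1), np.float64(0.3)), (np.float64(642.5), np.float64(165.9), np.float64(0.72)), (np.float64(640.9), np.float64(250.4), np.float64(0.68)), (np.float64(549.3), np.float64(708.9), np.float64(8.86)), (np.float64(608.9), np.float64(-188.7), np.float64(0.78)), (np.float64(604.8), np.float64(-254.4), np.float64(0.8)), (np.float64(561.7), np.float64(384.7), np.float64(0.59)), (np.float64(364.0), np.float64(-488.1), np.float64(2.08))]
```

Emit:
jog_arm(series=[[0, 0, 0, -0.06, 0.04, 1, 0.55], [0, 0, 0, 0, 0, 1, 0.55], [0, 0, 0, 0, 0, 1, 0.55], [0, 0, 0, 0, 0, 1, 0.55], [0, 0, 0, 0, 0, 0.2, 0.55], [0, 0, 0, 0, 0, 0, 0], [0, 0, 0, 0, 0, 0, 0], [0, 0, 0, 0, 0, 0, 0], [0, 0, 0, 0, 0, 0, 0], [0, 0, 0, 0, 0, 0, 0]], force=50)

```text
time_s: 53.48
ee_pos: [564.9, 384.7, 37.6]
tcp_rot: [[0.999, 0.032, 0.001], [0.032, -0.999, 0.0], [0.001, -0.0, -1.0]]
force: [0.0, -0.7, -3.7]
opening: 28.3
finger_force: 49.4
```

Emit:
jog_arm(series=[[0, 0, 0, 0, 0, -0.5, 0], [0, 0, 0, 0, 0, -1, 0], [0, 0, 0, 0, 0, -1, 0], [0, 0, 0, 0, 0, -1, 0], [0, 0, 0, -0.06, 0.4, -0.5, 0], [0, 0, 0, -0.12, 1, 0, 0], [0, 0, 0, -0.12, 1, 0, 0], [0, 0, 0, -0.12, 1, 0, 0], [0, 0, 0, -0.12, 1, 0, 0], [0, 0, 0, -0.12, 1, 0, 0]])

```text
time_s: 54.32
ee_pos: [554.4, 274.9, 117.2]
tcp_rot: [[0.999, 0.032, -0.0], [0.032, -0.999, -0.0], [-0.0, 0.0, -1.0]]
force: [0.5, -0.4, -4.6]
opening: 27.9
finger_force: 49.9
```

Emit:
jog_arm(series=[[0, 0, 0, -0.12, 1, 0, 0], [0, 0, 0, -0.12, 1, 0, 0], [0, 0, 0, -0.12, 1, 0, 0], [0, 0, 0, -0.12, 1, 0, 0], [0, 0, 0, -0.12, 1, 0, 0], [0, 0, 0, -0.12, 1, 0, 0], [0, 0, 0, -0.12, 1, 0, 0], [0, 0, 0, -0.12, 1, 0, 0], [0, 0, 0, -0.12, 1, 0, 0], [0, 0, 0, -0.12, 1, 0, 0]])

```text
time_s: 55.15
ee_pos: [536.8, 74.3, 117.3]
tcp_rot: [[0.999, 0.032, 0.0], [0.032, -0.999, -0.0], [0.0, 0.0, -1.0]]
force: [0.4, 0.2, -3.5]
opening: 28.3
finger_force: 49.9
```

Emit:
jog_arm(series=[[0, 0, 0, -0.12, 1, 0, 0], [0, 0, 0, -0.12, 1, 0, 0], [0, 0, 0, -0.12, 1, 0, 0], [0, 0, 0, -0.12, 1, 0, 0], [0, 0, 0, -0.12, 1, 0, 0], [0, 0, 0, -0.12, 1, 0, 0], [0, 0, 0, -0.12, 1, 0, 0], [0, 0, 0, -0.12, 1, 0, 0], [0, 0, 0, 0, 1, 0, 0], [0, 0, 0, 0, 0.7, 0, 0]])

```text
time_s: 55.98
ee_pos: [523.9, -120.7, 117.4]
tcp_rot: [[1.0, 0.031, 0.0], [0.031, -1.0, -0.001], [0.0, 0.001, -1.0]]
force: [-0.1, 0.1, -2.3]
opening: 28.3
finger_force: 49.8
```

Emit:
jog_arm(series=[[0, 0, 0, 0, 0.2, 0, 0], [0, 0, 0, 0, 0, 0, 0], [0, 0, 0, 0, 0, 0, 0]])

```text
time_s: 56.23
ee_pos: [524.3, -122.3, 116.9]
tcp_rot: [[0.999, 0.032, -0.0], [0.032, -0.999, 0.0], [-0.0, -0.0, -1.0]]
force: [-0.1, 1.4, -2.9]
opening: 28.3
finger_force: 49.9
```

```bash
python3 -c "
from h import *
heft(3)
shot('wrist','w16')
print(blanks('wrist','w16',80))"
```

```text
t 56.38 F [ 0.11 -0.24 -3.95] sd [0.81 0.85 0.59] tcp [ 524.5 -121.8  116.9] open 28.0 ff 49.858800172805786 tau [-2.900e-01 -4.880e+01 -2.201e+01 -1.000e-02 -0.000e+00  0.000e+00]
[(np.float64(612.4), np.float64(-159.8), np.float64(0.06)), (np.float64(609.9), np.float64(-120.6), np.float64(0.08)), (np.float64(598.2), np.float64(-214.4), np.float64(0.46)), (np.float64(571.2), np.float64(-164.9), np.float64(0.4)), (np.float64(524.6), np.float64(-121.8), np.float64(0.92))]
```

Emit:
jog_arm(series=[[0, 0, 0, -0.2, 0.08, 0.8, 0], [0, 0, 0, 0, 0, 1, 0], [0, 0, 0, 0, 0, 0.8, 0], [0, 0, 0, 0, 0, 0.5, 0], [0, 0, 0, 0, 0, 0.27, 0], [0, 0, 0, 0, 0, 0, 0], [0, 0, 0, 0, 0, 0, 0]])

```text
time_s: 57.07
ee_pos: [521.0, -124.5, 49.9]
tcp_rot: [[0.999, 0.032, 0.001], [0.032, -0.999, -0.0], [0.001, 0.0, -1.0]]
force: [0.6, 1.0, -2.6]
opening: 28.4
finger_force: 50.0
```

Emit:
jog_arm(series=[[0, 0, 0, 0.3, 0, 0, 0], [0, 0, 0, 0.3, 0, 0, 0], [0, 0, 0, 0.3, 0, 0, 0], [0, 0, 0, 0.3, 0, 0, 0], [0, 0, 0, 0.3, 0, 0, 0], [0, 0, 0, 0, 0, 0, 0]])

```text
time_s: 57.57
ee_pos: [552.2, -123.7, 49.7]
tcp_rot: [[0.999, 0.033, 0.002], [0.033, -0.999, -0.001], [0.002, 0.001, -1.0]]
force: [-0.4, -0.2, -2.7]
opening: 28.1
finger_force: 50.0
```

Emit:
jog_arm(series=[[0, 0, 0, 0.3, 0, 0, 0], [0, 0, 0, 0.3, 0, 0, 0], [0, 0, 0, 0.3, 0, 0, 0], [0, 0, 0, 0.3, 0, 0, 0], [0, 0, 0, 0, 0, 0, 0]])

```text
time_s: 57.98
ee_pos: [576.0, -122.9, 49.6]
tcp_rot: [[0.999, 0.032, 0.001], [0.032, -0.999, -0.001], [0.001, 0.001, -1.0]]
force: [0.3, -0.1, -3.8]
opening: 28.2
finger_force: 50.0
```

Emit:
jog_arm(series=[[0, 0, 0, 0.3, 0, 0, 0], [0, 0, 0, 0.3, 0, 0, 0], [0, 0, 0, 0.2, 0, 0.07, 0], [0, 0, 0, 0, 0, 0, 0]])

```text
time_s: 58.32
ee_pos: [591.5, -122.3, 47.9]
tcp_rot: [[0.999, 0.032, 0.001], [0.032, -0.999, -0.0], [0.001, 0.0, -1.0]]
force: [-1.1, -0.0, -3.7]
opening: 28.2
finger_force: 50.0
```

Emit:
jog_arm(series=[[0, 0, 0, 0.08, 0, 0, 0], [0, 0, 0, 0, 0, 0, 0]])

```text
time_s: 58.48
ee_pos: [592.2, -122.2, 48.0]
tcp_rot: [[0.999, 0.032, -0.0], [0.032, -0.999, -0.0], [-0.0, 0.0, -1.0]]
force: [-0.7, -0.5, -3.7]
opening: 28.3
finger_force: 50.0
```

Emit:
jog_arm(series=[[0, 0, 0, 0.08, 0, 0, 0], [0, 0, 0, 0, 0, 0, 0]])

```text
time_s: 58.65
ee_pos: [593.9, -122.2, 48.2]
tcp_rot: [[0.999, 0.032, 0.0], [0.032, -0.999, -0.0], [0.0, 0.0, -1.0]]
force: [-0.4, -0.1, -3.5]
opening: 28.4
finger_force: 50.0
```

Emit:
jog_arm(series=[[0, 0, 0, 0.1, 0, 0, 0], [0, 0, 0, 0, 0, 0, 0]])

```text
time_s: 58.82
ee_pos: [596.1, -122.2, 48.2]
tcp_rot: [[0.999, 0.032, 0.0], [0.032, -0.999, -0.0], [0.0, 0.0, -1.0]]
force: [0.4, -0.2, -3.3]
opening: 28.3
finger_force: 50.0
```

Emit:
jog_arm(series=[[0, 0, 0, 0.06, 0, 0, 0], [0, 0, 0, 0, 0, 0, 0]])

```text
time_s: 58.98
ee_pos: [597.1, -122.1, 48.1]
tcp_rot: [[0.999, 0.032, 0.0], [0.032, -0.999, -0.0], [0.0, 0.0, -1.0]]
force: [-0.7, -1.0, -3.7]
opening: 28.3
finger_force: 50.0
```

Emit:
jog_arm(series=[[0, 0, 0, 0.06, 0, 0, 0], [0, 0, 0, 0, 0, 0, 0]])

```text
time_s: 59.15
ee_pos: [597.9, -122.0, 48.0]
tcp_rot: [[0.999, 0.032, -0.001], [0.032, -0.999, 0.0], [-0.001, -0.0, -1.0]]
force: [-1.3, 0.4, -2.7]
opening: 28.6
finger_force: 50.0
```

Emit:
jog_arm(series=[[0, 0, 0, 0.05, 0, 0, 0], [0, 0, 0, 0, 0, 0, 0]])

```text
time_s: 59.32
ee_pos: [598.6, -122.0, 48.0]
tcp_rot: [[0.999, 0.032, -0.001], [0.032, -0.999, 0.0], [-0.001, -0.0, -1.0]]
force: [-3.6, 0.1, -1.6]
opening: 28.2
finger_force: 50.0
```

Emit:
jog_arm(series=[[0, 0, 0, 0.05, 0, 0.03, 0], [0, 0, 0, 0, 0, 0, 0], [0, 0, 0, 0, 0, 0, 0.5], [0, 0, 0, 0, 0, 0, 0.5], [0, 0, 0, 0, 0, 0, 0.5], [0, 0, 0, -0.5, 0, 0, 0.5], [0, 0, 0, -1, 0, 0, 0.5], [0, 0, 0, -0.9, 0, -0.2, 0], [0, 0, 0, 0, 0, 0, 0], [0, 0, 0, 0, 0, 0, 0]])

```text
time_s: 60.15
ee_pos: [552.8, -123.8, 52.3]
tcp_rot: [[0.999, 0.032, 0.002], [0.032, -0.999, -0.001], [0.002, 0.001, -1.0]]
force: [0.9, -0.5, -0.1]
opening: 7.3
finger_force: 0.0
```

Emit:
jog_arm(series=[[0, 0, 0, 0, 0, 0, 0], [0, 0, 0, 0, 0, 0, 0], [0, 0, 0, 0.4, 0, 0, 0], [0, 0, 0, 0.4, 0, 0, 0], [0, 0, 0, 0.2, 0, 0, 0], [0, 0, 0, 0, 0, 0, 0]])

```text
time_s: 60.65
ee_pos: [573.3, -122.8, 51.3]
tcp_rot: [[0.999, 0.033, 0.0], [0.033, -0.999, -0.0], [0.0, 0.0, -1.0]]
force: [-1.6, 0.3, -0.8]
opening: -0.5
finger_force: 0.5
```

Emit:
jog_arm(series=[[0, 0, 0, 0.05, 0, 0, 0], [0, 0, 0, 0, 0, 0, 0]])

```text
time_s: 60.82
ee_pos: [573.0, -122.7, 51.1]
tcp_rot: [[0.999, 0.032, -0.001], [0.032, -0.999, 0.0], [-0.001, -0.0, -1.0]]
force: [-0.4, -0.4, -0.1]
opening: -0.1
finger_force: 0.5
```

Emit:
jog_arm(series=[[0, 0, 0, 0.05, 0, 0, 0], [0, 0, 0, 0, 0, 0, 0]])

```text
time_s: 60.98
ee_pos: [574.0, -122.8, 51.5]
tcp_rot: [[0.999, 0.032, -0.0], [0.032, -0.999, -0.0], [-0.0, 0.0, -1.0]]
force: [-1.9, 0.0, 0.4]
opening: 0.3
finger_force: 0.9
```

Emit:
jog_arm(series=[[0, 0, 0, 0.03, 0, 0, 0], [0, 0, 0, 0, 0, 0, 0]])

```text
time_s: 61.15
ee_pos: [574.5, -122.8, 51.7]
tcp_rot: [[0.999, 0.032, -0.0], [0.032, -0.999, -0.0], [-0.0, 0.0, -1.0]]
force: [-2.7, -0.5, 2.4]
opening: -0.2
finger_force: 1.7
```

Home. Now over the paddle to close the gate.

Emit:
jog_arm(series=[[0, 0, 0, -1, 0, 0, 0], [0, 0, 0, -1, 0, -0.25, 0], [0, 0, 0, 0, 0, -1, 0.5], [0, 0, 0, 0, 0, -1, 0.5], [0, 0, 0, 0, 0, -1, 0.5], [0, 0, 0, 0.13, -0.7, -1, 0.5], [0, 0, 0, 0.25, -1, 0, 0.5], [0, 0, 0, 0.25, -1, 0, 0.5], [0, 0, 0, 0.25, -1, 0, 0.5], [0, 0, 0, 0.25, -1, 0, 0.5]])

```text
time_s: 61.98
ee_pos: [555.1, -28.6, 137.0]
tcp_rot: [[0.999, 0.032, 0.002], [0.032, -0.999, -0.0], [0.002, 0.0, -1.0]]
force: [0.5, -0.7, 0.0]
opening: 42.8
finger_force: 0.0
```

Emit:
jog_arm(series=[[0, 0, 0, 0, 0, 0, 0.5], [0, 0, -0.03846, 0, 0, 0, 0.5], [0, 0, -0.03846, 0, 0, 0, 0.5], [0, 0, -0.03846, 0, 0, 0, 0.5], [0, 0, -0.03846, 0, 0, 0, 0.5], [0, 0, -0.03846, 0, 0, 0, 0.5], [0, 0, -0.03846, 0, 0, 0, 0.5], [0, 0, -0.03846, 0, 0, 0, 0.5], [0, 0, -0.03846, 0, 0, 0, 0.5], [0, 0, -0.03846, 0, 0, 0, 0.5]])

```text
time_s: 62.82
ee_pos: [554.7, -30.0, 136.6]
tcp_rot: [[0.431, 0.902, 0.001], [0.902, -0.431, -0.0], [0.0, 0.001, -1.0]]
force: [0.4, 0.7, -0.4]
opening: 42.6
finger_force: 0.0
```

Emit:
jog_arm(series=[[0, 0, -0.03846, 0, 0, 0, 0.5], [0, 0, -0.03846, 0, 0, 0, 0.5], [0, 0, -0.03846, 0, 0, 0, 0.5], [0, 0, -0.03846, 0, 0, 0, 0.5], [0, 0, 0, 0, 0, 0, 0.5], [0, 0, 0, 0, 0, 0, 0.5]])

```text
time_s: 63.32
ee_pos: [554.6, -29.9, 136.6]
tcp_rot: [[-0.028, 1.0, 0.001], [1.0, 0.028, -0.0], [-0.0, 0.001, -1.0]]
force: [0.3, 0.8, -0.4]
opening: 42.9
finger_force: 0.0
```

```bash
python3 - <<'E'
from h import *
s=manip.read_state();print(s['time_s'],s['ee_pos'],s['tcp_rot'].round(3),s['opening'])
shot('wrist','w17');shot('top','t17')
a=cv2.imread('pics/w17.png');b=cv2.resize(cv2.imread('pics/t17.png')[150:240,225:375],None,fx=3,fy=3,interpolation=2)
c=np.zeros((384+270,512,3),np.uint8);c[:384]=a;c[384:654,:450]=b
cv2.imwrite('pics/v17.png',cv2.resize(c[60:],(512,594)))
E
```

```text
63.3167 [554.58672182 -29.86533824 136.57779402] [[-0.028  1.     0.001]
 [ 1.     0.028 -0.   ]
 [-0.     0.001 -1.   ]] 42.87913377559135
```

View pics/v17.png

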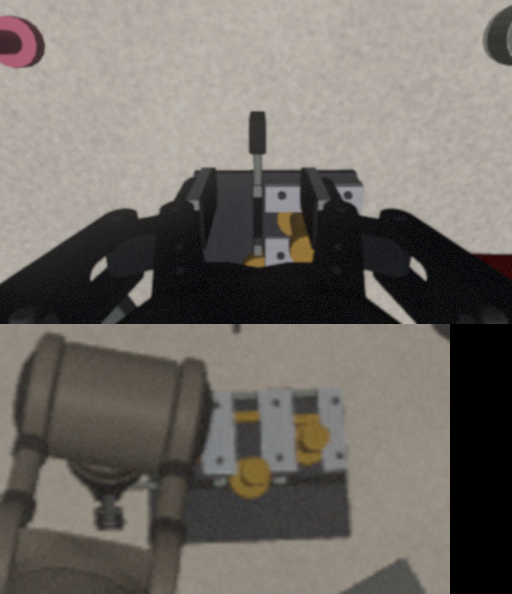

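The middle blank has been pushed back to its slot mouth (the announced knock): top inset (250,478). Slot 0 needs a check too. Measuring.

```bash
python3 - <<'E'
from h import *
print(blanks('top','t18',10));print(blanks('scene','s18',10))
for f in('t13','t15','t17'):
    pass
a=cv2.resize(cv2.imread('pics/t18.png')[155:235,255:355],None,fx=4,fy=4,interpolation=2)
b=cv2.resize(cv2.imread('pics/s18.png')[155:215,180:260],None,fx=5,fy=5,interpolation=2)
c=np.hstack([cv2.copyMakeBorder(a,0,max(0,b.shape[0]-a.shape[0]),0,0,0),cv2.copyMakeBorder(b,0,max(0,a.shape[0]-b.shape[0]),0,0,0)]);print(c.shape);cv2.imwrite('pics/v18.png',c)
E
```

```text
[(np.float64(748.0), np.float64(701.8), np.float64(0.33)), (np.float64(742.9), np.float64(751.2), np.float64(0.36)), (np.float64(640.5), np.float64(164.4), np.float64(0.71)), (np.float64(552.2), np.float64(701.0), np.float64(9.19)), (np.float64(638.7), np.float64(248.6), np.float64(0.68)), (np.float64(603.3), np.float64(-252.5), np.float64(0.81)), (np.float64(561.5), np.float64(-188.6), np.float64(0.82)), (np.float64(362.2), np.float64(-484.4), np.float64(2.05))]
[(np.float64(598.9), np.float64(-1204.6), np.float64(3.05)), (np.float64(585.4), np.float64(-936.6), np.float64(4.48)), (np.float64(358.5), np.float64(-468.0), np.float64(0.59)), (np.float64(597.0), np.float64(-256.9), np.float64(0.51)), (np.float64(564.2), np.float64(-170.4), np.float64(0.87)), (np.float64(658.8), np.float64(181.2), np.float64(0.34)), (np.float64(644.6), np.float64(254.8), np.float64(0.62)), (np.float64(574.5), np.float64(719.3), np.float64(6.8))]
(320, 800, 3)
```

View pics/v18.png

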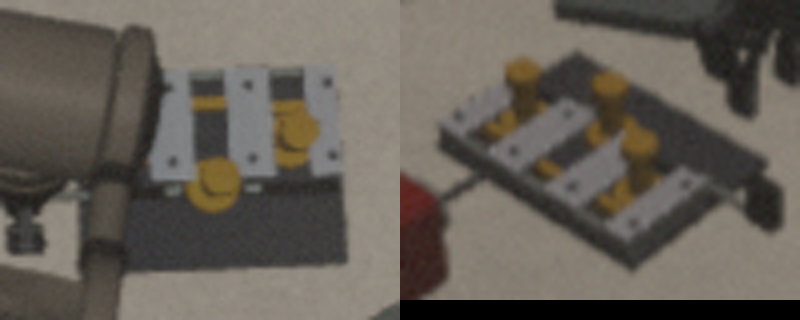

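Slots 0 and 2 stand home; the middle one is at about (561,-187). I'll grip it along the slot direction and slide it home again.

Emit:
jog_arm(series=[[0, 0, 0, -0.84, 0.1, 0, 0.6], [0, 0, 0, -1, 0, 0, 0.6], [0, 0, 0, -1, 0, 0, 0.6], [0, 0, 0, -1, 0, 0, 0.6], [0, 0, 0, -1, 0, 0, 0.6], [0, 0, 0, -1, 0, 0, 0.6], [0, 0, 0, -1, 0, 0, 0.6], [0, 0, 0, -1, 0, 0, 0.6], [0, 0, 0, 0, 0, 0, 0.6], [0, 0, 0, 0, 0, 0, 0.6]])

```text
time_s: 64.35
ee_pos: [561.3, -186.8, 136.3]
tcp_rot: [[-0.029, 1.0, -0.0], [1.0, 0.029, 0.0], [0.0, -0.0, -1.0]]
force: [0.7, 0.4, -1.0]
opening: 51.6
finger_force: 0.0
```

```bash
python3 - <<'E'
from h import *
s=manip.read_state();print(s['time_s'],s['ee_pos'],s['tcp_rot'].round(3),s['opening'])
print(blanks('wrist','w19',10))
E
```

```text
64.35 [ 561.25108591 -186.81246072  136.28584846] [[-0.029  1.    -0.   ]
 [ 1.     0.029  0.   ]
 [ 0.    -0.    -1.   ]] 51.5960856356842
[(np.float64(601.5), np.float64(-121.2), np.float64(0.89)), (np.float64(561.9), np.float64(-188.7), np.float64(0.86)), (np.float64(624.5), np.float64(-183.0), np.float64(0.13)), (np.float64(597.1), np.float64(-257.6), np.float64(0.59))]
```

Emit:
jog_arm(series=[[0, 0, 0, -0.05, 0.03, 1, 0.6], [0, 0, 0, 0, 0, 1, 0.6], [0, 0, 0, 0, 0, 1, 0.6], [0, 0, 0, 0, 0, 1, 0.6], [0, 0, 0, 0, 0, 0.4, 0.6], [0, 0, 0, 0, 0, 0, 0.6], [0, 0, 0, 0, 0, 0, 0], [0, 0, 0, 0, 0, 0, 0], [0, 0, 0, 0, 0, 0, 0], [0, 0, 0, 0, 0, 0, 0]], force=40)

```text
time_s: 65.23
ee_pos: [562.7, -187.1, 49.9]
tcp_rot: [[-0.032, 0.999, 0.002], [0.999, 0.032, -0.001], [-0.001, 0.002, -1.0]]
force: [-0.6, 2.2, 4.5]
opening: 28.4
finger_force: 39.9
```

Emit:
jog_arm(series=[[0, 0, 0, 0, 0, 0, 0], [0, 0, 0, 0, 0, 0, 0], [0, 0, 0, 0.05, 0, -0.06, 0], [0, 0, 0, 0, 0, 0, 0]])

```text
time_s: 65.57
ee_pos: [561.9, -186.0, 49.9]
tcp_rot: [[-0.032, 0.999, 0.0], [0.999, 0.032, -0.0], [-0.0, 0.0, -1.0]]
force: [-0.9, 1.4, 2.8]
opening: 28.4
finger_force: 40.2
```

Emit:
jog_arm(series=[[0, 0, 0, 0, 0.25, 0, 0], [0, 0, 0, 0, 0.25, 0, 0], [0, 0, 0, 0, 0, 0, 0]])

```text
time_s: 65.82
ee_pos: [572.2, -185.9, 50.0]
tcp_rot: [[-0.032, 0.999, -0.0], [0.999, 0.032, -0.0], [-0.0, -0.0, -1.0]]
force: [-2.1, 1.0, 4.6]
opening: 27.9
finger_force: 40.2
```

Emit:
jog_arm(series=[[0, 0, 0, 0, 0, -0.05, 0], [0, 0, 0, 0, 0.25, 0, 0], [0, 0, 0, 0, 0.25, 0, 0], [0, 0, 0, 0, 0, 0, 0]])

```text
time_s: 66.15
ee_pos: [583.0, -185.4, 50.4]
tcp_rot: [[-0.032, 0.999, 0.001], [0.999, 0.032, -0.0], [-0.0, 0.001, -1.0]]
force: [-0.1, -0.2, -2.9]
opening: 28.4
finger_force: 39.8
```

Emit:
jog_arm(series=[[0, 0, 0, 0, 0.25, 0, 0], [0, 0, 0, 0, 0.25, 0, 0], [0, 0, 0, 0, 0, 0, 0]])

```text
time_s: 66.4
ee_pos: [593.1, -185.1, 50.6]
tcp_rot: [[-0.032, 0.999, 0.001], [0.999, 0.032, -0.0], [-0.0, 0.001, -1.0]]
force: [-0.4, 0.1, -3.1]
opening: 28.1
finger_force: 39.9
```

Emit:
jog_arm(series=[[0, 0, 0, 0, 0.2, 0, 0], [0, 0, 0, 0, 0.05, 0, 0], [0, 0, 0, 0, 0, 0, 0]])

```text
time_s: 66.65
ee_pos: [597.3, -184.9, 50.7]
tcp_rot: [[-0.032, 0.999, 0.0], [0.999, 0.032, -0.0], [-0.0, 0.0, -1.0]]
force: [0.3, 0.1, -2.8]
opening: 28.5
finger_force: 39.9
```

Now lifted clear and sliding freely. Fine steps to the stop (expected about 602).

Emit:
jog_arm(series=[[0, 0, 0, 0, 0.1, 0.03, 0], [0, 0, 0, 0, 0, 0, 0]])

```text
time_s: 66.82
ee_pos: [599.1, -184.9, 50.1]
tcp_rot: [[-0.032, 0.999, 0.0], [0.999, 0.032, -0.0], [-0.0, 0.0, -1.0]]
force: [-0.2, 0.3, -2.6]
opening: 28.6
finger_force: 40.0
```

Emit:
jog_arm(series=[[0, 0, 0, 0, 0.08, 0, 0], [0, 0, 0, 0, 0, 0, 0]])

```text
time_s: 66.98
ee_pos: [600.8, -184.8, 50.1]
tcp_rot: [[-0.032, 0.999, 0.0], [0.999, 0.032, -0.0], [-0.0, 0.0, -1.0]]
force: [0.3, 1.7, -3.2]
opening: 28.6
finger_force: 40.0
```

Emit:
jog_arm(series=[[0, 0, 0, 0, 0.06, 0, 0], [0, 0, 0, 0, 0, 0, 0]])

```text
time_s: 67.15
ee_pos: [602.0, -184.8, 50.1]
tcp_rot: [[-0.032, 0.999, 0.0], [0.999, 0.032, -0.0], [-0.0, 0.0, -1.0]]
force: [-0.4, -1.4, -3.0]
opening: 28.4
finger_force: 40.0
```

Emit:
jog_arm(series=[[0, 0, 0, 0, 0.05, 0, 0], [0, 0, 0, 0, 0, 0, 0]])

```text
time_s: 67.32
ee_pos: [602.4, -184.7, 50.1]
tcp_rot: [[-0.032, 0.999, -0.001], [0.999, 0.032, 0.0], [0.0, -0.001, -1.0]]
force: [-1.4, -1.2, -1.9]
opening: 28.1
finger_force: 40.2
```

Emit:
jog_arm(series=[[0, 0, 0, 0, 0.04, 0.02, 0], [0, 0, 0, 0, 0, 0, 0]])

```text
time_s: 67.48
ee_pos: [602.6, -184.8, 50.1]
tcp_rot: [[-0.032, 0.999, -0.002], [0.999, 0.032, 0.0], [0.0, -0.002, -1.0]]
force: [-5.2, -0.2, 2.9]
opening: 28.7
finger_force: 40.5
```

Emit:
jog_arm(series=[[0, 0, 0, 0, 0, 0, 0.5], [0, 0, 0, 0, 0, 0, 0.5], [0, 0, 0, 0, 0, 0, 0.5], [0, 0, 0, 0, 0, 0, 0.5], [0, 0, 0, 0, 0, -1, 0.5], [0, 0, 0, 0, 0, -1, 0.5], [0, 0, 0, 0, 0, -1, 0.5], [0, 0, 0, 0, 0, -1, 0.5], [0, 0, 0, 0, 0, -0.3, 0.5], [0, 0, 0, 0, 0, 0, 0.5]])

```text
time_s: 68.32
ee_pos: [604.7, -185.1, 137.7]
tcp_rot: [[-0.032, 0.999, 0.004], [0.999, 0.032, -0.002], [-0.002, 0.004, -1.0]]
force: [1.0, -0.0, -1.2]
opening: 42.8
finger_force: 0.0
```

```bash
python3 - <<'E'
from h import *
s=manip.read_state();print(s['time_s'],s['ee_pos'],s['tcp_rot'].round(3),s['opening'])
print(blanks('wrist','w20',10));print(blanks('scene','s20',10)[3:6])
E
```

```text
68.3167 [ 604.72057322 -185.09009074  137.70203109] [[-0.032  0.999  0.004]
 [ 0.999  0.032 -0.002]
 [-0.002  0.004 -1.   ]] 42.83604829648868
[(np.float64(602.5), np.float64(-121.3), np.float64(0.97)), (np.float64(606.4), np.float64(-188.4), np.float64(0.87)), (np.float64(601.5), np.float64(-255.1), np.float64(0.8))]
[(np.float64(597.6), np.float64(-194.4), np.float64(0.53)), (np.float64(596.1), np.float64(-126.8), np.float64(0.54)), (np.float64(658.6), np.float64(181.3), np.float64(0.34))]
```

All three read consistently at home. Back to the paddle.

Emit:
jog_arm(series=[[0, 0, 0, 0.85, -0.2, 0, 0.5], [0, 0, 0, 1, -0.3, 0, 0.5], [0, 0, 0, 1, -0.3, 0, 0.5], [0, 0, 0, 1, -0.3, 0, 0.5], [0, 0, 0, 1, -0.3, 0, 0.5], [0, 0, 0, 1, -0.3, 0, 0.5], [0, 0, 0, 1, -0.3, 0, 0.5], [0, 0, 0, 1, -0.2, 0, 0.5], [0, 0, 0, 0, 0, 0, 0.5], [0, 0, 0, 0, 0, 0, 0.5]])

```text
time_s: 69.25
ee_pos: [553.8, -28.3, 134.4]
tcp_rot: [[-0.034, 0.999, -0.002], [0.999, 0.034, 0.0], [0.0, -0.002, -1.0]]
force: [0.3, -0.6, 0.3]
opening: 42.7
finger_force: 0.0
```

```bash
python3 - <<'E'
from h import *
s=manip.read_state();print(s['time_s'],s['ee_pos'],s['tcp_rot'].round(3),s['opening'])
E
```

```text
69.25 [553.7820709  -28.32157083 134.40332681] [[-0.034  0.999 -0.002]
 [ 0.999  0.034  0.   ]
 [ 0.    -0.002 -1.   ]] 42.6955578865941
```

Emit:
jog_arm(series=[[0, 0, 0, -0.04, 0, 1, 0.5], [0, 0, 0, 0, 0, 1, 0.5], [0, 0, 0, 0, 0, 1, 0.5], [0, 0, 0, 0, 0, 1, 0.5], [0, 0, 0, 0, 0, 1, 0.5], [0, 0, 0, 0, 0, 0.35, 0.5], [0, 0, 0, 0, 0, 0, 0.5]], force=30)

```text
time_s: 69.83
ee_pos: [553.2, -30.6, 26.3]
tcp_rot: [[-0.031, 1.0, -0.005], [1.0, 0.031, 0.001], [0.001, -0.005, -1.0]]
force: [0.7, -0.1, 1.2]
opening: 42.7
finger_force: 0.0
```

Emit:
jog_arm(series=[[0, 0, 0, 0, 0, 0, 0], [0, 0, 0, 0, 0, 0, 0], [0, 0, 0, 0, 0, 0, 0], [0, 0, 0, 0, 0, 0, 0], [0, 0, 0, 0, 0, 0, 0], [0, 0, 0, 0, 0, 0, 0], [0, 0, 0, 0, 0, 0, 0]])

```text
time_s: 70.42
ee_pos: [553.9, -30.3, 29.8]
tcp_rot: [[-0.032, 0.999, -0.001], [0.999, 0.032, -0.001], [-0.001, -0.001, -1.0]]
force: [-5.5, -1.9, 3.7]
opening: 13.5
finger_force: 30.4
```

Emit:
jog_arm(series=[[0, 0, 0, -0.2, 0, 0, 0], [0, 0, 0, -0.25, 0, 0, 0], [0, 0, 0, -0.25, 0, 0, 0], [0, 0, 0, -0.25, 0, 0, 0], [0, 0, 0, -0.25, 0, 0, 0], [0, 0, 0, -0.2, 0, 0, 0], [0, 0, 0, 0, 0, 0, 0]])

```text
time_s: 71.0
ee_pos: [554.7, -58.7, 29.8]
tcp_rot: [[-0.032, 0.999, -0.001], [0.999, 0.032, -0.0], [-0.0, -0.001, -1.0]]
force: [-5.6, -2.4, 4.1]
opening: 13.3
finger_force: 30.6
```

Emit:
jog_arm(series=[[0, 0, 0, -0.1, 0, 0, 0], [0, 0, 0, 0, 0, 0, 0]])

```text
time_s: 71.17
ee_pos: [554.8, -60.3, 29.8]
tcp_rot: [[-0.032, 0.999, -0.001], [0.999, 0.032, -0.0], [-0.0, -0.001, -1.0]]
force: [-5.5, -0.8, 3.8]
opening: 13.0
finger_force: 30.6
```

Emit:
jog_arm(series=[[0, 0, 0, -0.1, 0, 0, 0], [0, 0, 0, 0, 0, 0, 0]])

```text
time_s: 71.33
ee_pos: [554.9, -62.1, 29.8]
tcp_rot: [[-0.032, 0.999, -0.001], [0.999, 0.032, 0.0], [0.0, -0.001, -1.0]]
force: [-5.1, -0.3, 4.9]
opening: 13.4
finger_force: 30.6
```

Emit:
jog_arm(series=[[0, 0, 0, -0.08, 0, 0, 0], [0, 0, 0, 0, 0, 0, 0]])

```text
time_s: 71.5
ee_pos: [554.8, -62.1, 29.8]
tcp_rot: [[-0.032, 0.999, -0.001], [0.999, 0.032, 0.002], [0.002, -0.001, -1.0]]
force: [-5.3, 8.0, 5.7]
opening: 13.7
finger_force: 30.7
```

Emit:
jog_arm(series=[[0, 0, 0, -0.08, 0, 0, 0], [0, 0, 0, 0, 0, 0, 0]])

```text
time_s: 71.67
ee_pos: [554.8, -62.2, 29.8]
tcp_rot: [[-0.032, 0.999, -0.001], [0.999, 0.032, 0.004], [0.004, -0.001, -1.0]]
force: [-4.9, 15.5, 5.7]
opening: 13.5
finger_force: 30.9
```

```bash
python3 - <<'E'
from h import *
heft(2)
E
```

```text
t 71.77 F [-4.4  14.64  6.75] sd [0.14 0.08 0.  ] tcp [554.8 -62.1  29.8] open 13.7 ff 30.853033661842346 tau [ -7.71 -48.65 -20.68  -2.71  -2.24  -0.06]
```

Closed against its hard end. Releasing and withdrawing for a final look.

Emit:
jog_arm(series=[[0, 0, 0, 0.12, 0, 0, 0], [0, 0, 0, 0, 0, 0, 0.5], [0, 0, 0, 0, 0, 0, 0.5], [0, 0, 0, 0, 0, 0, 0.5], [0, 0, 0, 0, 0, 0, 0.5], [0, 0, 0, 0, 0, -1, 0.5], [0, 0, 0, 0, 0, -1, 0.5], [0, 0, 0, 0, 0, -1, 0.5], [0, 0, 0, 0, 0, -1, 0.5], [0, 0, 0, 0, 0, -1, 0.5]])

```text
time_s: 72.6
ee_pos: [555.7, -63.0, 129.7]
tcp_rot: [[-0.032, 0.999, 0.0], [0.999, 0.032, -0.0], [-0.0, 0.0, -1.0]]
force: [0.4, 0.8, -0.6]
opening: 43.2
finger_force: 0.0
```

Emit:
jog_arm(series=[[0, 0, 0, 1, -0.5, -1, 0.5], [0, 0, 0, 1, -0.8, -1, 0.5], [0, 0, 0, 1, -0.8, 0, 0.5], [0, 0, 0, 1, -0.8, 0, 0.5], [0, 0, 0, 1, -0.8, 0, 0.5], [0, 0, 0, 1, -0.8, 0, 0.5], [0, 0, 0, 1, -0.8, 0, 0.5], [0, 0, 0, 1, 0, 0, 0.5], [0, 0, 0, 0, 0, 0, 0.5], [0, 0, 0, 0, 0, 0, 0.5]])

```text
time_s: 73.43
ee_pos: [444.8, 94.2, 169.0]
tcp_rot: [[-0.034, 0.999, 0.001], [0.999, 0.034, -0.0], [-0.0, 0.001, -1.0]]
force: [-0.6, 0.4, 1.0]
opening: 42.7
finger_force: 0.0
```

```bash
python3 - <<'E'
from h import *
s=manip.read_state();print(s['time_s'],s['ee_pos'],s['opening'])
print(blanks('top','t21',10))
a=cv2.resize(cv2.imread('pics/t21.png')[160:235,255:355],None,fx=6,fy=6,interpolation=2)
shot('scene','s21')
b=cv2.resize(cv2.imread('pics/s21.png')[150:290,175:365],(200,147),interpolation=2)
a=cv2.copyMakeBorder(a,0,0,0,200,0);a[:147,600:]=b;a[200:400,600:]=cv2.resize(cv2.imread('pics/t21.png')[90:290,120:320],(200,200))
cv2.imwrite('pics/v21.png',a)
E
```

```text
73.4333 [444.75695352  94.17948177 168.98266808] 42.66146510897189
[(np.float64(764.1), np.float64(744.9), np.float64(0.67)), (np.float64(640.5), np.float64(164.4), np.float64(0.72)), (np.float64(552.8), np.float64(701.2), np.float64(9.23)), (np.float64(639.0), np.float64(248.5), np.float64(0.68)), (np.float64(607.2), np.float64(-187.4), np.float64(0.78)), (np.float64(602.3), np.float64(-122.9), np.float64(0.76)), (np.float64(603.2), np.float64(-252.6), np.float64(0.79)), (np.float64(363.8), np.float64(-484.1), np.float64(2.06))]
```

View pics/v21.png

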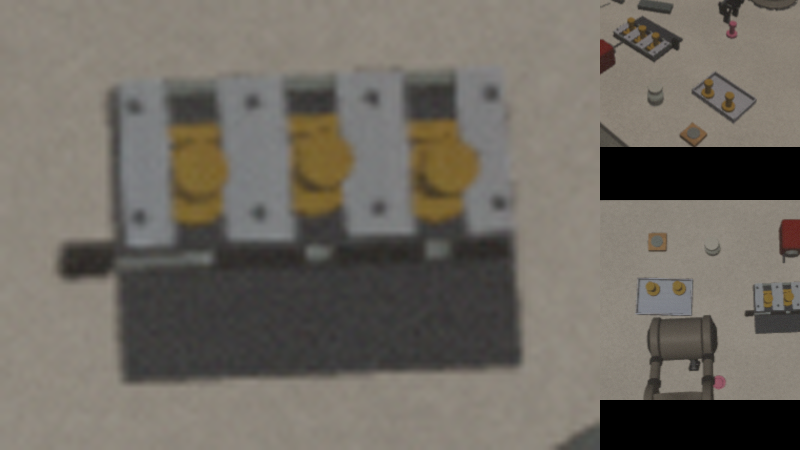

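All three heavies are home with a tooth across each slot mouth, both lights stand in the tray, and everything else is as it was.

```bash
python3 -c "
from plant import manip
print(manip.close_job())"
```

```text
the job is handed in; nothing more can be done
None
```

The job is handed in at about 73 s: the two light blanks stand in the tray, and the three heavy ones are home in their slots with the gate fully closed. The middle heavy blank was knocked back to its slot mouth mid-run, so I slid it home again before closing.

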